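# Pack a cleaned pipette into its service tray

### The arm

A 7-joint arm with a two-finger parallel gripper is mounted at the origin on a cart in front of the work surface, level with it; the furniture and walls round the work are solid. World frame = base frame: x ahead of the robot, y to its left, z up, the work surface at z = 0. Lengths are in m, angles in rad, forces in N, time in s.
With the tool pointing down it reaches from about 0.4 to 0.925 m from the base axis. Payload 4.1 kg.
Tool frame: the origin (TCP) lies between the finger pads; the fingertips stand 22 mm ahead of it and the grasp point (between the pads) lies 3 mm ahead of it; z points along the fingers, y is the direction in which the jaws open and shut (so a half turn about z gives the same grasp; the last joint's range is limited). The gripper opens to 85 mm and grips with 20 to 120 N. Pads are 22 mm wide; open, the fingers measure 114 mm over their backs; the gripper's body (76 mm by 85 mm) begins 54 mm behind the grasp point. The pads swing forward as they close: fully open they stand 13 mm farther back than shut.
Start: joints at [-1.203, 0.398, 0.045, 1.537, -0.019, 1.207, -0.051], TCP at [0.293, 0.581, 0.213] pointing down, gripper open.
Joint ranges: [-2.82, 2.82], [-0.49, 2.23], [-1.37, 1.46], [0, 2.46], [-1.36, 4.5], [0.23, 2], [-2.94, 2.94]. Speed limits (rad/s): [2.57, 2.57, 3.14, 3.14, 3.14, 3.14, 3.14].

### API

Orientations are given as a rotation vector (axis times angle).
In Python, from bench import * gives the robot as it stands.
- The arm moves only by the tool apply_moves, never from a script. Its argument "targets" is a list of rows, each an object with "offset": the shift along the tool's x, y, z in units of 30 mm (1.0 is 30 mm), a list of three; "dr": the turn, a rotation vector about the tool's x, y, z in units of 8 degrees (1.0 is 8 degrees), a list of three; "fingers": the closure, from 0 (fully open) to 1 (shut). A call has 1 to 10 rows; each row is the pose to reach, as a shift and turn from the pose commanded when the call began, along the tool's axes at that moment; what a row does not reach only later rows make up. A row lasts 1/8 s, in which the tool goes at most 62.5 mm and 10.7 degrees, less where a joint would pass 70% of its speed; a pose out of reach is approached as far as the arm can. A call with a gripper value outside its range is refused whole. The fingers move at their own pace and stop on an object; the grip force is fixed at half the most. Time passes only in rows, so rows that repeat a pose let the fingers close. It gives the time, the measured TCP pose, the force and the opening at its end, in the units of the state.
- sense(): the state, without advancing time (a new reading comes with each control period).
- capture(name): name is "side" or "top" or "wrist"; returns the picture (420x560x3 uint8, red, green, blue); there is no depth.
- camera_params(name): a dict with "fx", "fy", "cx", "cy" (pixels), "R" (3x3) and "t" (3): a world point X has camera coordinates R X + t; the wrist camera has in their place "T_tool_cam" (4x4, takes a point from camera to tool coordinates, whose origin is the TCP and whose axes are the flange's). Camera axes: x right, y down, z forward; pixel columns grow to the right and rows downward; lengths in m; the calibration is good to about 2 mm. A picture is of the moment at which its call begins: read the wrist's pose just before it. camera_params takes no time and is no camera call.
- close_job(): hands the job in, once; it reports no verdict.
The state is a dict: "t": time; "joints": joint angles; "dq": joint speeds; "tau": joint torques, N m; "ee_pos": TCP position; "eef_rot": TCP orientation; "force": force on the tool from outside, world axes, zero at the start; "moment": the same for the moment, N m; "opening": finger opening in m.
Only numpy, scipy, OpenCV 4.12 (cv2) and the standard library are available. Lean on these libraries where they do the work, as an engineer would, in place of code of your own. Each camera call takes 0.05 s, during which the arm holds its last target.

### The job

The cleaned pipette on the sloping draining rest is going out for calibration. Draw it back out of the slotted end plate of the rest and pack it in the free compartment of the service tray, lying like the pipette already packed there: nose tucked under the steel retaining bar, then handle pressed down into the spring clip until it is fully home and lies flat on its supports. Leave the pipette that is already packed and the other things on the bench where they are.

Things in the scene. Friction and masses are not known exactly. Their poses are not given: they have to be found in the camera images.
- pipette: White, blue-grey pipette lying on its side, 238 x 50 x 26 mm, 65-107 g. Its y runs from nose (-119 mm) to plunger end (+119); z across its thickness, underside z 0. Handle x -22..3, y -26..96, z 0..24; finger rest x 2..25, y 61..94, z 0..20; barrel (nose) x -14..-4, y -119..-25, z 5..18; plunger x -20..-2, y 96..119, z 4..22. Starts in the rest, nose 30 deg down.
- pipette_grip (a point): Grasp point in the handle, pipette frame (-9.2, 16, 12) mm. Grasp across the 25 mm handle (pipette x), square to its length, so tilted 30 degrees in the rest. In the rest and in the tray both sides of the handle are clear here, pipette y -5..42, and 8 mm (tray: 16 mm) below its underside.
- pipette_nose (a point): Centre of the pipette's nose end, pipette frame (-9, -119, 11.5) mm.
- rest: Metal draining rest, fixed: base 60 x 195 x 8 mm and a rail 16 mm wide that slopes 30 degrees, low at its -y end. Origin on the bench below the resting pipette's origin, which lies 76 mm up; x level across the rail, z up. Rail under the handle, pipette y -30..84; two cheeks 15 mm either side of its centre line, pipette y -27..-10, up to pipette z 14.
- rest_slot (a point): Centre of the slot in the end plate, 60 mm wide and 4.4 mm thick, that stands square to the rail at its low end (pipette y -31..-26.2). The slot is 16 mm wide, 21 mm high (pipette z 1..22), closed above by the plate (to pipette z 36). The nose sticks through by 88 mm, the handle's shoulder rests on the plate; drawn back 95 mm up the slope the pipette is free.
- tray: Grey tray, fixed, 173 x 262 mm, rim 24 mm high, floor 4 mm thick. Frame: that of the pipette seated in the free compartment (nose at -y, finger rest towards +x, z up), origin on the bench under the seated pipette's origin. Free compartment x -49..34; the other, 92 mm along +x behind a 20 mm divider, holds the packed pipette. Centre line of the free one: x = -9.2 mm.
- tray_seat (a point): Place of the seated pipette's origin and axes, 20 mm above the bench (play 4 mm along y, 2 mm along x). The handle then rests on two ribs, tray y -24..-10 and 64..78, 20 mm high. Cheeks 15 mm either side of the centre line at y -24..-10, 37 mm high, flaring above to 45 mm. Stop walls at y -123.5 and +123.5, 34 mm high. Bare floor under the handle at y -10..44.
- tray_bar (a point): Middle of the steel retaining bar, 5 mm thick, level across the compartment at tray y -95, its axis 43.5 mm above the bench, legs 17 mm either side; its underside is 3 mm above a seated barrel. Below it is only the floor, so the nose enters from the handle side while sloping 20 to 35 degrees. Nose guides beyond it at y -121..-105, 8.5 mm either side, 37 mm high.
- tray_clip (a point): Spring clip at tray y 46..58; this point is on its centre line at the top of the seated handle, 44 mm above the bench. Two black sprung jaws, lips 20 mm apart at rest, flared mouth 34 mm wide, 64 mm up. Pushed down at its mouth with about 10 N, then 4 to 8 N, the handle goes between them; the lips snap over it when home. Its top can be pushed at pipette y 65..90.
- pipette_packed: Second, identical pipette already lying in the other compartment of the tray; stays there.
- dropper: Small white dropper bottle, 26 x 26 x 66 mm, a bystander.
- marker_pen: White marker with a black cap, 130 mm long, a bystander.

How it is judged:
By the outcome, as a careful person would: the job done as asked, in the order asked, and still so for the second after the job is handed in, with the robot touching nothing.
It also fails if it takes over 48 s, if anything falls off the work surface, if the arm or the gripper's body presses on something with over 40 N, if the wrist force passes 120 N, or if a joint passes its speed limit or range.

## Working session

There is one attempt and no reset: what is moved stays moved. The work goes in short steps, Python scripts to look and compute and a tool call to move; the robot and the scene stay as the last step left them, time stands still between calls to the robot, and variables do not carry over. Pictures are saved under pics/ and viewed, and the job is handed in when it is done.

Besides the shell and the picture viewer there is one more tool, called after "Call:" in YAML: its name, and indented under it one key for each argument. apply_moves: Moves the arm, as the interface text tells. Its arguments: {"type":"object","properties":{"targets":{"type":"array"}},"required":["targets"]}

```bash
ls; mkdir -p pics; python3 - <<'E'
from bench import *
import cv2
s=sense(); print(s)
for n in ["side","top","wrist"]:
    im=capture(n); cv2.imwrite(f"pics/{n}0.png",im[:,:,::-1]); print(n,camera_params(n))
E
```

```text
pics
{'t': 0.0, 'joints': array([-1.20299662,  0.39919556,  0.04500964,  1.53785853, -0.01867855,
        1.20690146, -0.05070327]), 'dq': array([-1.41839717e-03,  7.76025051e-04, -5.21936657e-04,  8.37353125e-04,
       -1.83565478e-03, -9.31280702e-04,  7.34123884e-06]), 'tau': array([ 3.16803580e-04, -4.75130868e+01,  1.36523053e+00, -2.54207039e+01,
        1.18435227e-02,  9.45422711e-03,  8.95364678e-06]), 'ee_pos': array([0.29219854, 0.57988202, 0.21237027]), 'eef_rot': array([-7.26324136e-01, -3.05616141e+00,  3.01214361e-03]), 'force': array([-0.40017352,  0.39889637,  0.32237042]), 'moment': array([-0.00471695, -0.00420104, -0.01548199]), 'opening': 0.08512655990708276}
side {'fx': 395.04864245132825, 'fy': 395.04864245132825, 'cx': 282.0928997083096, 'cy': 213.85990722410435, 'R': array([[-0.99882397,  0.04410374,  0.02013809],
       [ 0.00716426,  0.54505566, -0.83836925],
       [-0.0479516 , -0.83723902, -0.54473063]]), 't': array([0.56832805, 0.0570912 , 1.01818518])}
top {'fx': 390.1357846800471, 'fy': 390.1357846800471, 'cx': 276.68309730013794, 'cy': 211.52613323126812, 'R': array([[ 0.00837394, -0.9998976 ,  0.01160462],
       [-0.99244638, -0.00973084, -0.12229266],
       [ 0.12239306, -0.0104929 , -0.99242624]]), 't': array([0.00808897, 0.56805441, 0.8932201 ])}
wrist {'fx': 372.2695321878786, 'fy': 372.2695321878786, 'cx': 278.70912316318584, 'cy': 209.74510444199566, 'T_tool_cam': array([[ 5.78428905e-04, -9.63455721e-01, -2.67867018e-01,
         6.94025386e-02],
       [ 9.99999576e-01,  7.49404075e-04, -5.36045779e-04,
        -2.20817170e-04],
       [ 7.17197008e-04, -2.67866594e-01,  9.63455745e-01,
        -1.59497294e-01],
       [ 0.00000000e+00,  0.00000000e+00,  0.00000000e+00,
         1.00000000e+00]])}
```

View pics/side0.png

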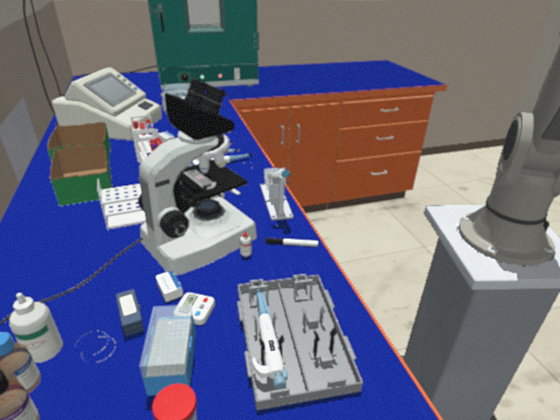

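View pics/top0.png

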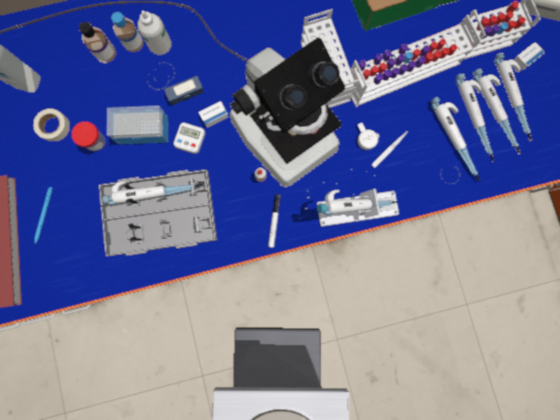

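View pics/wrist0.png

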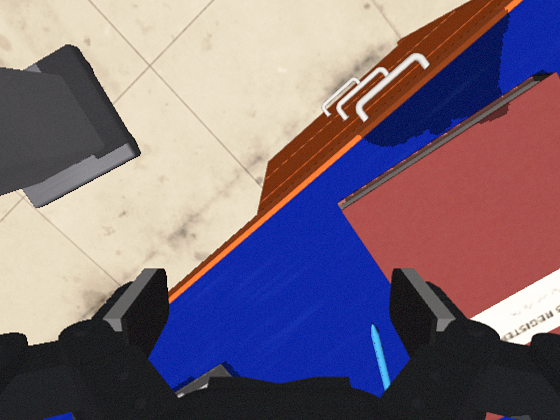

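```bash
python3 - <<'E'
import cv2
im=cv2.imread("pics/top0.png")
a=cv2.resize(im[165:262,90:225],None,fx=5.5,fy=5.5,interpolation=cv2.INTER_CUBIC);cv2.imwrite("pics/c_tray.png",a)
a=cv2.resize(im[180:235,305:410],None,fx=7.5,fy=7.5,interpolation=cv2.INTER_CUBIC);cv2.imwrite("pics/c_rest.png",a)
im=cv2.imread("pics/side0.png")
a=cv2.resize(im[265:410,225:365],None,fx=4,fy=4,interpolation=cv2.INTER_CUBIC);cv2.imwrite("pics/s_tray.png",a)
a=cv2.resize(im[155:265,225:325],None,fx=5,fy=5,interpolation=cv2.INTER_CUBIC);cv2.imwrite("pics/s_rest.png",a)
E
```

```text
(no output)
```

View pics/c_tray.png

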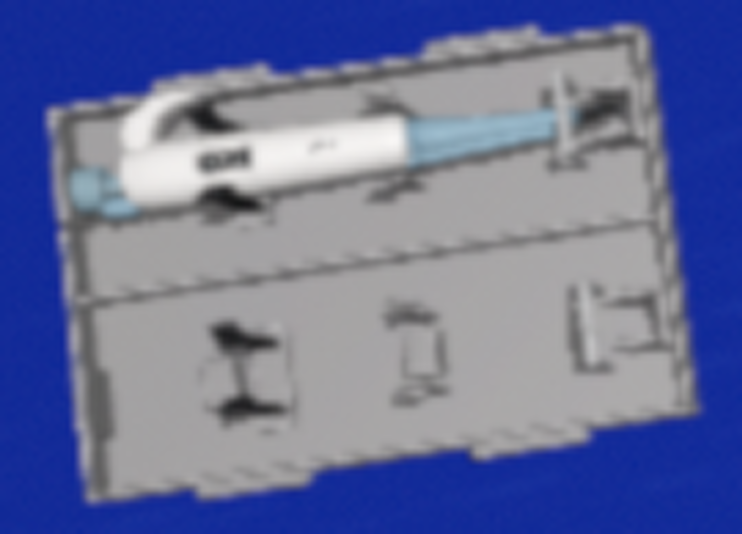

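View pics/c_rest.png

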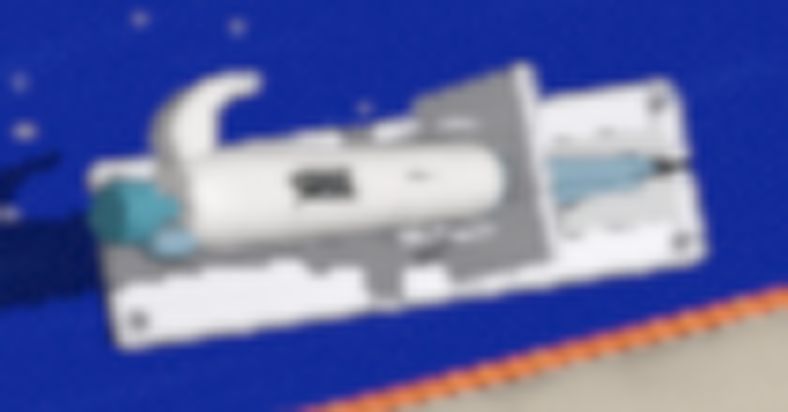

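View pics/s_tray.png

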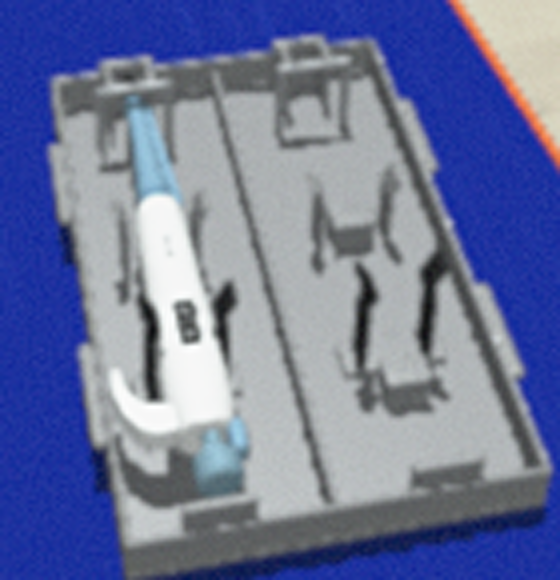

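View pics/s_rest.png

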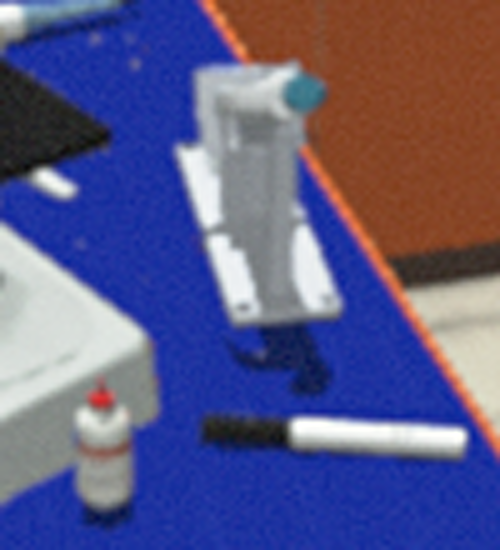

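```bash
cat > h.py <<'E'
import numpy as np, cv2
from scipy.spatial.transform import Rotation as Rot
from bench import *
def T_of(s):
    T=np.eye(4);T[:3,:3]=Rot.from_rotvec(s["eef_rot"]).as_matrix();T[:3,3]=s["ee_pos"];return T
def cam(name,s=None):
    p=camera_params(name)
    K=np.array([[p["fx"],0,p["cx"]],[0,p["fy"],p["cy"]],[0,0,1]])
    if name=="wrist":
        W=T_of(s)@p["T_tool_cam"]; R=W[:3,:3].T; t=-R@W[:3,3]
    else: R=np.array(p["R"]);t=np.array(p["t"])
    return K,R,t
def ray(c,uv):
    K,R,t=c; o=-R.T@t; d=R.T@np.linalg.inv(K)@np.array([uv[0],uv[1],1.]); return o,d/np.linalg.norm(d)
def onz(c,uv,z):
    o,d=ray(c,uv); return o+d*(z-o[2])/d[2]
def proj(c,X):
    K,R,t=c; X=np.atleast_2d(X); q=(K@(R@X.T+t[:,None])).T; return q[:,:2]/q[:,2:]
def tri(c1,u1,c2,u2):
    o1,d1=ray(c1,u1);o2,d2=ray(c2,u2)
    A=np.c_[d1,-d2]; s=np.linalg.lstsq(A,o2-o1,rcond=None)[0]
    a=o1+s[0]*d1;b=o2+s[1]*d2; return (a+b)/2,np.linalg.norm(a-b)
def shot(name,fn):
    s=sense(); im=capture(name); cv2.imwrite("pics/"+fn,im[:,:,::-1]); np.save("pics/"+fn+".npy",np.r_[s["ee_pos"],s["eef_rot"]]); return s,im
def camf(fn):
    v=np.load("pics/"+fn+".npy"); return cam("wrist",{"ee_pos":v[:3],"eef_rot":v[3:]})
def goal(s,pos,R):
    "offset and dr in move units from state/pose dict"
    T=T_of(s); return np.round(T[:3,:3].T@(pos-T[:3,3])/0.03,3), np.round(np.degrees(Rot.from_matrix(T[:3,:3].T@R).as_rotvec())/8,3)
E
python3 - <<'E'
from h import *
c=cam("top"); f=lambda u,v:(90+u/5.5,165+v/5.5); g=lambda u,v:(305+u/7.5,180+v/7.5)
for n,p in dict(tl=(50,108),tr=(645,28),br=(700,410),bl=(90,500)).items(): print(n,onz(c,f(*p),.024))
P=[onz(c,f(*p),.024) for p in [(50,108),(645,28),(700,410),(90,500)]]
for i in range(4): print(np.linalg.norm(P[i]-P[(i+1)%4]))
for n,p in dict(tl=(92,172),tr=(668,85),br=(705,262),bl=(120,348)).items(): print(n,onz(c,g(*p),.008))
print(T_of(sense()))
print("plates",onz(c,(270,222),.0))
E
```

```text
tl [0.63049793 0.44246378 0.024     ]
tr [0.66922689 0.18289971 0.024     ]
br [0.50067734 0.15405507 0.024     ]
bl [0.45974664 0.41447663 0.024     ]
0.26243750414905515
0.170999902733881
0.26361849491667555
0.17302971383129184
tl [ 0.59352039 -0.08659872  0.008     ]
tr [ 0.62441324 -0.27684824  0.008     ]
br [ 0.56578308 -0.28732256  0.008     ]
bl [ 0.53576261 -0.09546621  0.008     ]
[[-8.93059962e-01  4.49937280e-01 -5.91049053e-04  2.92257525e-01]
 [ 4.49937658e-01  8.93058895e-01 -1.38368617e-03  5.80022139e-01]
 [-9.47303788e-05 -1.50164995e-03 -9.99998868e-01  2.12602712e-01]
 [ 0.00000000e+00  0.00000000e+00  0.00000000e+00  1.00000000e+00]]
plates [0.5461301  0.02910603 0.        ]
```

```bash
cat >> h.py <<'E'
def frame(yaw,a=0.0):
    "tool R for pipette frame with yaw (rad) and nose-down angle a (rad): tool x=+y_p, y=+x_p, z=-z_p"
    P=Rot.from_euler("z",yaw).as_matrix()@Rot.from_euler("x",a).as_matrix()
    return P@np.array([[0,1,0],[1,0,0],[0,0,-1.]])
E
python3 - <<'E'
from h import *
print(goal(sense(),np.array([.562,.270,.235]),frame(np.radians(9))))
E
```

```text
(array([-12.68 ,  -5.184,  -0.738]), array([-1.000e-02,  6.000e-03,  6.783e+00]))
```

Call:
apply_moves:
  targets:
    - {"offset":[-12.68,-5.18,-0.74],"dr":[0,0,6.78],"fingers":0}
    - {"offset":[-12.68,-5.18,-0.74],"dr":[0,0,6.78],"fingers":0}
    - {"offset":[-12.68,-5.18,-0.74],"dr":[0,0,6.78],"fingers":0}
    - {"offset":[-12.68,-5.18,-0.74],"dr":[0,0,6.78],"fingers":0}
    - {"offset":[-12.68,-5.18,-0.74],"dr":[0,0,6.78],"fingers":0}
    - {"offset":[-12.68,-5.18,-0.74],"dr":[0,0,6.78],"fingers":0}
    - {"offset":[-12.68,-5.18,-0.74],"dr":[0,0,6.78],"fingers":0}
    - {"offset":[-12.68,-5.18,-0.74],"dr":[0,0,6.78],"fingers":0}
    - {"offset":[-12.68,-5.18,-0.74],"dr":[0,0,6.78],"fingers":0}

```text
t: 1.27
ee_pos: [0.5614, 0.2717, 0.2351]
eef_rot: [-2.038, -2.389, 0.001]
force: [-0.0, -0.1, -0.3]
opening: 0.0856
```

```bash
python3 - <<'E'
from h import *
s,_=shot("wrist","w1.png"); print(s["t"],s["ee_pos"],s["dq"],s["joints"])
print(T_of(s)[:3,:3])
im=cv2.imread("pics/w1.png"); cv2.imwrite("pics/w1b.png",cv2.resize(im,(800,600),interpolation=cv2.INTER_CUBIC))
E
```

```text
1.275 [0.56139514 0.27167216 0.23514371] [-0.02122853 -0.00218694 -0.01977049  0.00247162  0.00158224 -0.00106358
  0.00101045] [-0.79791856  0.35508344  0.36910063  1.58192727 -0.13478292  1.23049469
 -0.24614475]
[[-1.57824624e-01  9.87466233e-01 -1.35177265e-03]
 [ 9.87466713e-01  1.57825705e-01  7.33667021e-04]
 [ 9.37815881e-04 -1.21903978e-03 -9.99998817e-01]]
```

View pics/w1b.png

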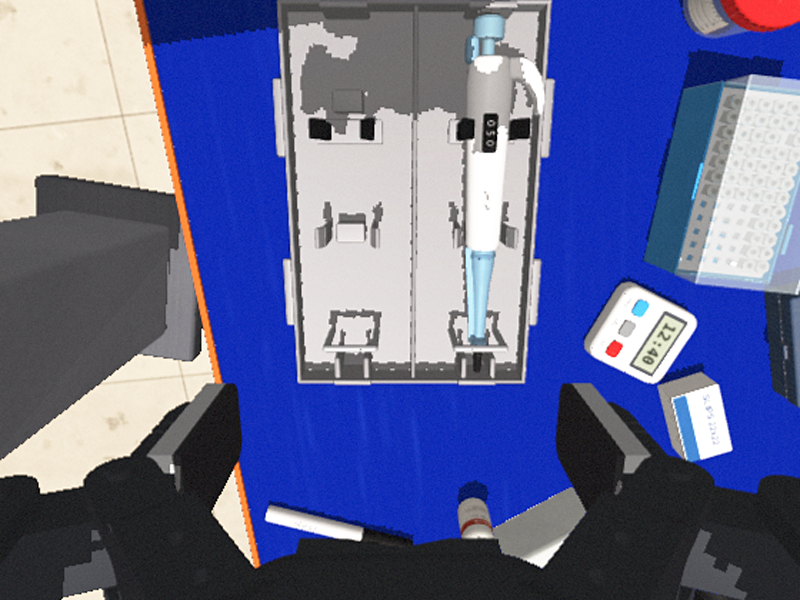

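```bash
python3 - <<'E'
import cv2
im=cv2.imread("pics/w1.png")
cv2.imwrite("pics/w1c.png",cv2.resize(im[205:275,190:385],None,fx=4,fy=4,interpolation=cv2.INTER_CUBIC))
cv2.imwrite("pics/w1d.png",cv2.resize(im[50:190,190:390],None,fx=4,fy=4,interpolation=cv2.INTER_CUBIC))
E
```

```text
(no output)
```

View pics/w1c.png

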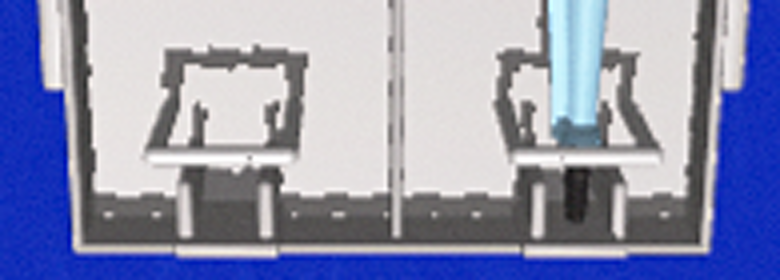

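View pics/w1d.png

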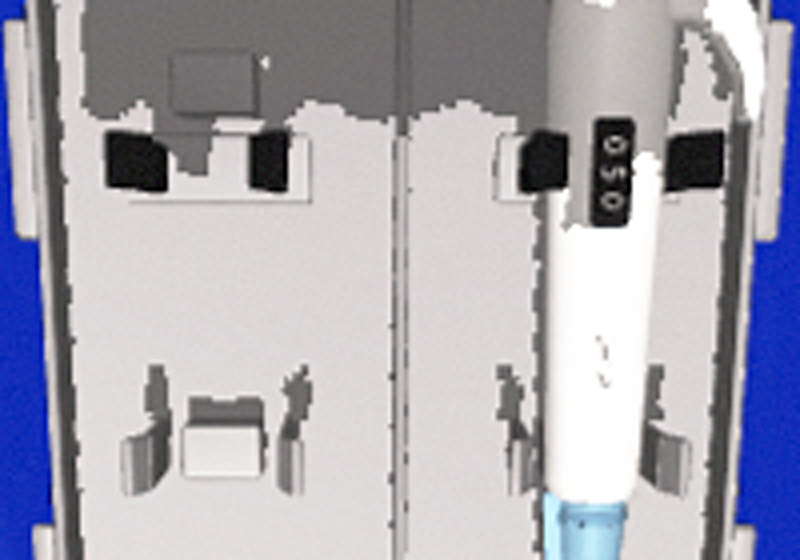

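```bash
python3 - <<'E'
from h import *
c=camf("w1.png"); C=lambda u,v:(190+(u-1.5)/4,205+(v-1.5)/4); D=lambda u,v:(190+(u-1.5)/4,50+(v-1.5)/4)
yaw=np.radians(9)
def r(n,uv,z):
    p=onz(c,uv,z); q=Rot.from_euler("z",-yaw).apply(p); print(n,p.round(4),"rot",q.round(4)); return p
r("rimBL",C(75,250),.024);r("rimBR",C(703,252),.024)
a=r("barL",C(145,158),.0435);b=r("barR",C(298,158),.0435)
r("barPL",C(510,158),.0435);r("barPR",C(662,158),.0435)
for n,p in dict(rib1=(183,425),rib2=(262,425),rib3=(183,477),rib4=(262,477)).items(): r(n,D(*p),.020)
for n,p in dict(g1=(183,185),g1b=(181,235),g2=(267,185),g2b=(265,235)).items(): r(n,C(*p),.037)
for n,p in dict(ribB1=(170,50),ribB2=(255,50),ribB3=(170,113),ribB4=(257,113)).items(): r(n,D(*p),.020)
for n,p in dict(clipinL=(168,160),clipinR=(250,160)).items(): r(n,D(*p),.064)
for n,p in dict(ckL=(122,463),ckR=(303,463)).items(): r(n,D(*p),.045)
# divider direction
d1=r("div top",D(403,20),.024); d2=r("divbot",C(397,235),.024)
print(np.degrees(np.arctan2(-(d1-d2)[0],(d1-d2)[1])))
# left wall top edges of rim
im=cv2.imread("pics/w1.png")
E
```

```text
rimBL [0.5002 0.1616 0.024 ] rot [0.5193 0.0814 0.024 ]
rimBR [0.6676 0.1881 0.024 ] rot [0.6888 0.0813 0.024 ]
barL [0.5174 0.1987 0.0435] rot [0.5421 0.1153 0.0435]
barR [0.5554 0.2048 0.0435] rot [0.5806 0.1154 0.0435]
barPL [0.608  0.2133 0.0435] rot [0.6339 0.1156 0.0435]
barPR [0.6456 0.2194 0.0435] rot [0.672  0.1157 0.0435]
rib1 [0.5133 0.2847 0.02  ] rot [0.5515 0.2009 0.02  ]
rib2 [0.5329 0.2878 0.02  ] rot [0.5713 0.2009 0.02  ]
rib3 [0.515  0.2716 0.02  ] rot [0.5511 0.1877 0.02  ]
rib4 [0.5347 0.2748 0.02  ] rot [0.5711 0.1878 0.02  ]
g1 [0.5274 0.1903 0.037 ] rot [0.5507 0.1055 0.037 ]
g1b [0.5286 0.1764 0.037 ] rot [0.5497 0.0916 0.037 ]
g2 [0.5487 0.1938 0.037 ] rot [0.5723 0.1055 0.037 ]
g2b [0.5502 0.1799 0.037 ] rot [0.5716 0.0916 0.037 ]
ribB1 [0.499  0.3716 0.02  ] rot [0.551  0.2889 0.02  ]
ribB2 [0.5188 0.3747 0.02  ] rot [0.571 0.289 0.02 ]
ribB3 [0.5008 0.3577 0.02  ] rot [0.5506 0.2749 0.02  ]
ribB4 [0.5212 0.3609 0.02  ] rot [0.5713 0.2749 0.02  ]
clipinL [0.5073 0.3461 0.064 ] rot [0.5552 0.2625 0.064 ]
clipinR [0.5244 0.3488 0.064 ] rot [0.5725 0.2625 0.064 ]
ckL [0.5026 0.2771 0.045 ] rot [0.5398 0.1951 0.045 ]
ckR [0.5448 0.2839 0.045 ] rot [0.5825 0.1952 0.045 ]
div top [0.552  0.3862 0.024 ] rot [0.6057 0.2951 0.024 ]
divbot [0.5853 0.1798 0.024 ] rot [0.6062 0.086  0.024 ]
9.152312206055296
```

```bash
python3 - <<'E'
from h import *
c=cam("top")
print(onz(c,(290,185),.04),onz(c,(268,155),.15),onz(c,(340,130),.15),onz(c,(300,158),.15))
f=lambda u,v:(90+(u-2)/5.5,165+(v-2)/5.5)
for n,p,z in [("barfree",(592,330),.0435),("barpk",(563,120),.0435),("rib1",(423,352),.02),("rim br",(697,412),.024)]:
    p=onz(c,f(*p),z);print(n,p.round(4),Rot.from_euler("z",-np.radians(9.1)).apply(p).round(4))
print(proj(c,np.array([[.5364,.2017,.0435],[.5002,.1616,.024],[.6676,.1881,.024]])),f(592,330),f(700,410),f(645,28))
print(goal({"ee_pos":sense()["ee_pos"],"eef_rot":sense()["eef_rot"]},np.array([.58,-.215,.235]),frame(np.radians(9.1))))
E
```

```text
[ 0.63140667 -0.01793979  0.04      ] [0.67422707 0.03387463 0.15      ] [ 0.73089811 -0.11958903  0.15      ] [ 0.66848965 -0.03397448  0.15      ]
barfree [0.5341 0.199  0.0435] [0.5589 0.112  0.0435]
barpk [0.6248 0.2145 0.0435] [0.6508 0.113  0.0435]
rib1 [0.5259 0.2767 0.02  ] [0.563 0.19  0.02 ]
rim br [0.5007 0.1562 0.024 ] [0.5191 0.0751 0.024 ]
[[196.14630653 223.66415565]
 [214.09381163 239.71773011]
 [205.11125341 170.72270539]] (197.27272727272725, 224.63636363636363) (216.9090909090909, 239.1818181818182) (206.9090909090909, 169.72727272727272)
(array([-1.6139e+01, -1.9640e+00, -8.0000e-03]), array([-0.009, -0.007,  0.008]))
```

Call:
apply_moves:
  targets:
    - {"offset":[-16.14,-1.96,0],"dr":[0,0,0],"fingers":0}
    - {"offset":[-16.14,-1.96,0],"dr":[0,0,0],"fingers":0}
    - {"offset":[-16.14,-1.96,0],"dr":[0,0,0],"fingers":0}
    - {"offset":[-16.14,-1.96,0],"dr":[0,0,0],"fingers":0}
    - {"offset":[-16.14,-1.96,0],"dr":[0,0,0],"fingers":0}
    - {"offset":[-16.14,-1.96,0],"dr":[0,0,0],"fingers":0}
    - {"offset":[-16.14,-1.96,0],"dr":[0,0,0],"fingers":0}
    - {"offset":[-16.14,-1.96,0],"dr":[0,0,0],"fingers":0}
    - {"offset":[-16.14,-1.96,0],"dr":[0,0,0],"fingers":0}
    - {"offset":[-16.14,-1.96,0],"dr":[0,0,0],"fingers":0}

```text
t: 2.58
ee_pos: [0.5807, -0.2143, 0.2351]
eef_rot: [-2.036, -2.391, -0.002]
force: [0.6, 0.3, 0.9]
opening: 0.0854
```

```bash
python3 - <<'E'
from h import *
s,_=shot("wrist","w2.png"); print(s["t"],s["ee_pos"],s["dq"],s["joints"])
im=cv2.imread("pics/w2.png"); cv2.imwrite("pics/w2b.png",cv2.resize(im,(800,600),interpolation=cv2.INTER_CUBIC))
E
```

```text
2.575 [ 0.58070322 -0.2143201   0.23513189] [-0.01954234 -0.00410168 -0.01785054  0.0037987   0.00071554  0.00010158
  0.00217855] [-0.14308829  0.37385142  0.5711881   1.59747157 -0.21255655  1.23360326
  0.6277627 ]
```

View pics/w2b.png

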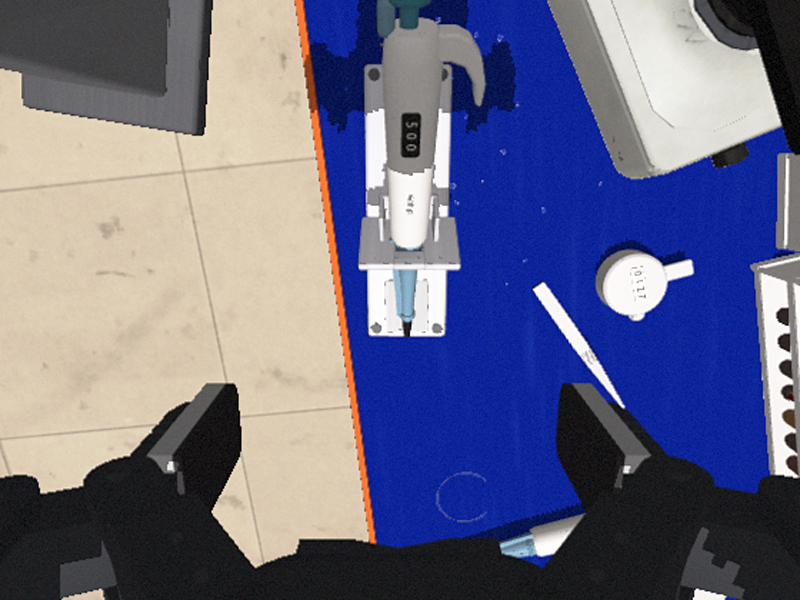

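```bash
python3 - <<'E'
import cv2
im=cv2.imread("pics/w2.png")
cv2.imwrite("pics/w2c.png",cv2.resize(im[130:245,240:335],None,fx=5,fy=5,interpolation=cv2.INTER_CUBIC))
cv2.imwrite("pics/w2d.png",cv2.resize(im[0:135,240:350],None,fx=5,fy=5,interpolation=cv2.INTER_CUBIC)[:600])
E
```

```text
(no output)
```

View pics/w2c.png

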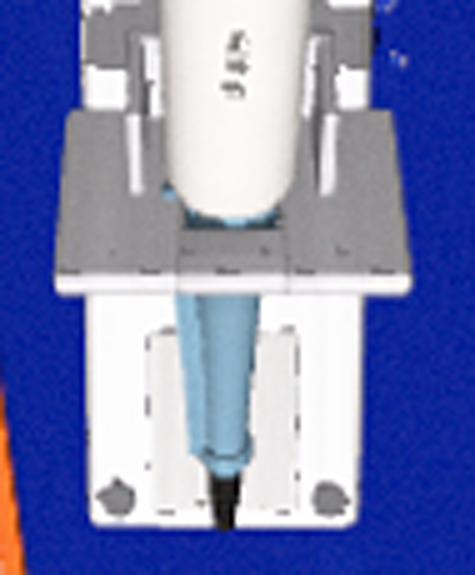

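View pics/w2d.png

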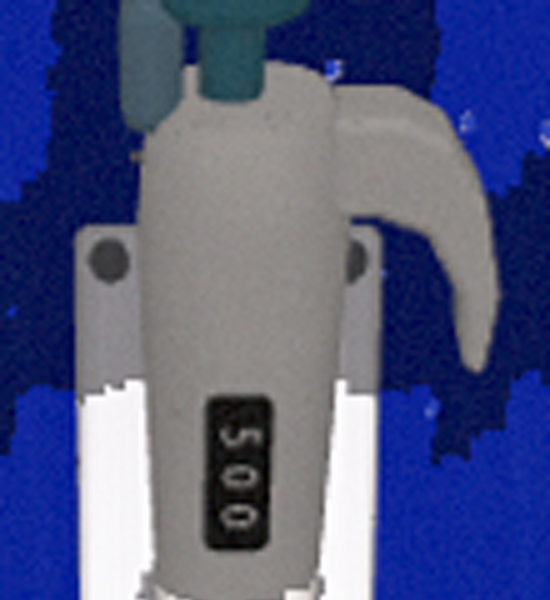

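```bash
python3 - <<'E'
from h import *
c=camf("w2.png"); C=lambda u,v:(240+(u-2)/5,130+(v-2)/5); D=lambda u,v:(240+(u-2)/5,(v-2)/5)
yaw=np.radians(9.15)
def r(n,uv,z):
    p=onz(c,uv,z); q=Rot.from_euler("z",-yaw).apply(p); print(n,p.round(4),"rot",q.round(4)); return p
r("pl up L",C(55,272),.0941);r("pl up R",C(411,272),.0941)
r("pl lo L",C(57,295),.0917);r("pl lo R",C(411,295),.0917)
r("base BL",C(91,528),.008);r("base BR",C(358,528),.008)
r("base TL",D(77,225),.008);r("base TR",D(380,225),.008)
r("nose",C(223,528),.0265)
r("shoulder",C(230,218),.076)
# cheeks inner edges: top at pip z14,y -27..-10 mid: rel Z
zc=.076-.0185*.5+.014*.866
for p in [(128,150),(143,150),(319,150),(334,150)]: r("cheek",C(*p),zc)
# handle edges at pip y 16, z12 : relZ
zh=.076+.008+.0104
for v in (20,100): 
    r("hL",C(162,v),zh); r("hR",C(308 if v<60 else 305,v),zh)
r("handle end",D(260,65),.076+.048+.0104)
E
```

```text
pl up L [ 0.5552 -0.2113  0.0941] rot [ 0.5146 -0.2969  0.0941]
pl up R [ 0.613  -0.2019  0.0941] rot [ 0.5731 -0.2968  0.0941]
pl lo L [ 0.556  -0.2156  0.0917] rot [ 0.5146 -0.3013  0.0917]
pl lo R [ 0.6141 -0.2062  0.0917] rot [ 0.5735 -0.3012  0.0917]
base BL [ 0.5672 -0.2852  0.008 ] rot [ 0.5147 -0.3718  0.008 ]
base BR [ 0.6251 -0.2758  0.008 ] rot [ 0.5733 -0.3717  0.008 ]
base TL [ 0.5365 -0.0941  0.008 ] rot [ 0.5147 -0.1782  0.008 ]
base TR [ 0.5939 -0.0848  0.008 ] rot [ 0.5728 -0.1782  0.008 ]
nose [ 0.5946 -0.2742  0.0265] rot [ 0.5434 -0.3652  0.0265]
shoulder [ 0.583  -0.2009  0.076 ] rot [ 0.5436 -0.2911  0.076 ]
cheek [ 0.5638 -0.1917  0.0789] rot [ 0.5262 -0.2789  0.0789]
cheek [ 0.5663 -0.1913  0.0789] rot [ 0.5287 -0.2789  0.0789]
cheek [ 0.5958 -0.1865  0.0789] rot [ 0.5586 -0.2789  0.0789]
cheek [ 0.5983 -0.1861  0.0789] rot [ 0.5611 -0.2789  0.0789]
hL [ 0.5663 -0.1683  0.0944] rot [ 0.5323 -0.2562  0.0944]
hR [ 0.5891 -0.1646  0.0944] rot [ 0.5555 -0.2561  0.0944]
hL [ 0.5682 -0.1807  0.0944] rot [ 0.5323 -0.2688  0.0944]
hR [ 0.5909 -0.177   0.0944] rot [ 0.5552 -0.2687  0.0944]
handle end [ 0.5672 -0.0892  0.1344] rot [ 0.5458 -0.1782  0.1344]
```

```bash
cat >> h.py <<'E'
YAW=np.radians(9.15); RZ=Rot.from_euler("z",YAW).as_matrix()
REST=np.array([.5439+.0092,-.2563,.076])   # rot-frame pipette origin in the rest
TRAY=np.array([.5612+.0092,.2110,.0])
def pip(O,a,p):
    "world of pipette point p(mm) with rot-frame origin O(m), nose-down a deg"
    return RZ@(O+Rot.from_euler("x",a,degrees=True).apply(np.array(p)/1000.))
E
python3 - <<'E'
from h import *
s=sense(); R=frame(YAW,np.radians(30))
pre=pip(REST,30,(-9.2,16,16.5+80)); g=pip(REST,30,(-9.2,16,16.5))
print(pre,g,goal(s,pre,R)); 
# tray center under yaw 9.15 recheck
for q in ([.5364,.2017],[.524,.2797],[.5098,.3662]): print(Rot.from_euler("z",-YAW).apply([*q,0]))
E
```

```text
[ 0.5832051  -0.20050383  0.16757145] [ 0.57684431 -0.16101281  0.09828942] (array([0.416, 0.146, 2.254]), array([-3.000e-03,  3.735e+00,  1.300e-02]))
[0.5616488  0.11383529 0.        ]
[0.56181012 0.19281462 0.        ]
[0.56154601 0.28047202 0.        ]
```

Call:
apply_moves:
  targets:
    - {"offset":[0.416,0.146,1.0],"dr":[0,1.2,0],"fingers":0}
    - {"offset":[0.416,0.146,2.0],"dr":[0,2.5,0],"fingers":0}
    - {"offset":[0.416,0.146,2.254],"dr":[0,3.735,0],"fingers":0}
    - {"offset":[0.416,0.146,2.254],"dr":[0,3.735,0],"fingers":0}
    - {"offset":[0.416,0.146,2.254],"dr":[0,3.735,0],"fingers":0}

```text
t: 3.25
ee_pos: [0.5835, -0.2015, 0.1685]
eef_rot: [-1.754, -2.061, -0.47]
force: [0.4, 0.7, 0.6]
opening: 0.0852
```

```bash
sed -i 's/^TRAY=.*/TRAY=np.array([.5617+.0092,.2095,.0])/' h.py; python3 - <<'E'
from h import *
s,_=shot("wrist","w3.png"); print(s["t"],s["ee_pos"],s["joints"])
R=frame(YAW,np.radians(30)); g=pip(REST,30,(-9.2,16,16.5))
print(goal(s,g,R))
im=cv2.imread("pics/w3.png"); cv2.imwrite("pics/w3b.png",cv2.resize(im,(800,600),interpolation=cv2.INTER_CUBIC))
E
```

```text
3.25 [ 0.58350558 -0.20152335  0.16846891] [ 0.21321759  0.62995587  0.43258137  1.45640563 -0.61263728  1.52767005
  0.94104936]
(array([ 0.02 , -0.006,  2.71 ]), array([0.005, 0.012, 0.011]))
```

View pics/w3b.png

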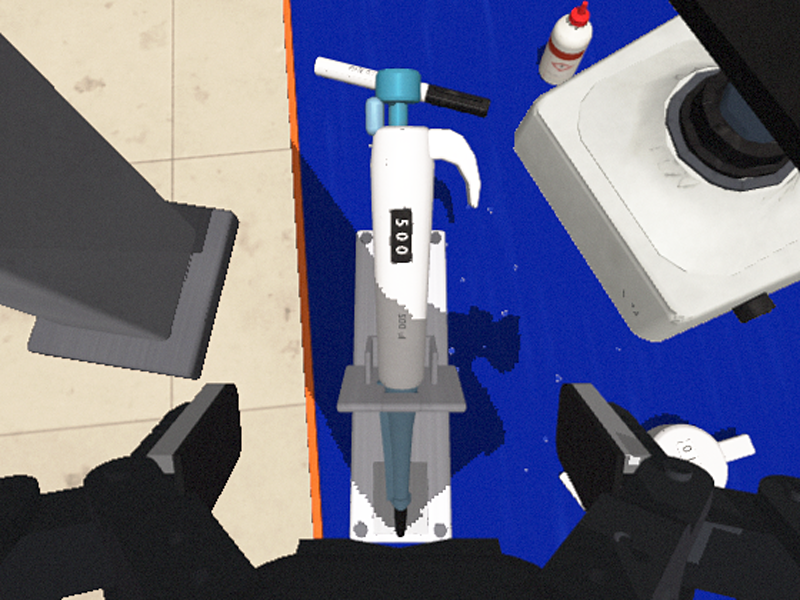

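```bash
python3 - <<'E'
from h import *
c=camf("w3.png")
for n,p in dict(nose=(-9,-119,11.5),plL=(-39.2,-31,36),plR=(20.8,-31,36),end=(-9.2,96,18),pl_end=(-11,119,13),shoulder=(-9.2,-26,18)).items():
    print(n,proj(c,pip(REST,30,p))/.7)
E
```

```text
nose [[400.67699881 535.0427555 ]]
plL [[335.51895872 410.40590504]]
plR [[466.35358364 410.60925248]]
end [[401.55811502 120.79516707]]
pl_end [[397.41272969  64.24926705]]
shoulder [[400.80564631 383.87427658]]
```

Call:
apply_moves:
  targets:
    - {"offset":[0.02,0,1.3],"dr":[0,0,0],"fingers":0}
    - {"offset":[0.02,0,2.2],"dr":[0,0,0],"fingers":0}
    - {"offset":[0.02,0,2.71],"dr":[0,0,0],"fingers":0.2}
    - {"offset":[0.02,0,2.71],"dr":[0,0,0],"fingers":0.4}
    - {"offset":[0.02,0,2.71],"dr":[0,0,0],"fingers":0.5}

```text
t: 3.92
ee_pos: [0.5769, -0.164, 0.0991]
eef_rot: [-1.758, -2.061, -0.47]
force: [0.6, -0.5, -0.5]
opening: 0.0427
```

```bash
python3 - <<'E'
from h import *
s,_=shot("wrist","w4.png"); print(s["t"],s["ee_pos"],s["opening"],s["force"])
R=frame(YAW,np.radians(30)); g=pip(REST,30,(-9.2,16,16.5))
print(goal(s,g,R))
im=cv2.imread("pics/w4.png"); cv2.imwrite("pics/w4b.png",cv2.resize(im,(800,600),interpolation=cv2.INTER_CUBIC))
E
```

```text
3.925 [ 0.57693997 -0.16396374  0.09912243] 0.042711229265916605 [ 0.60210411 -0.54153829 -0.52763626]
(array([0.071, 0.012, 0.073]), array([ 0.021,  0.028, -0.006]))
```

View pics/w4b.png

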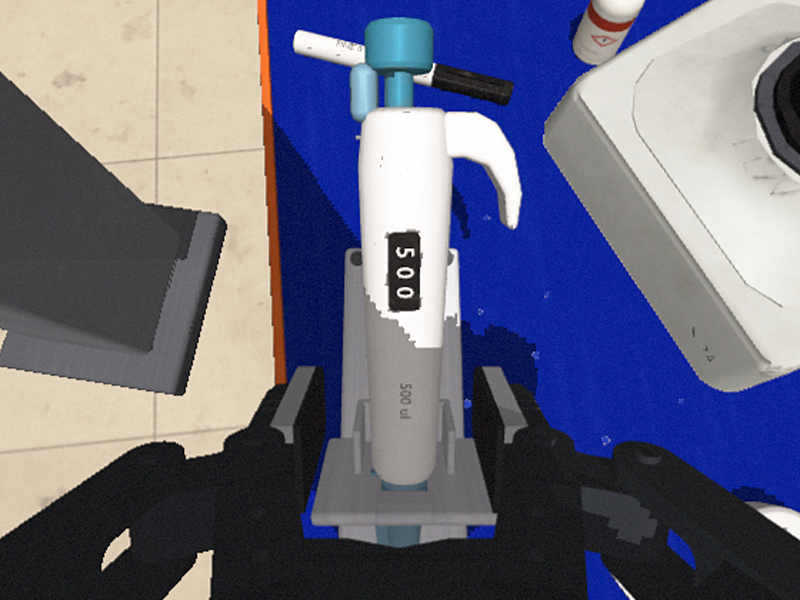

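Call:
apply_moves:
  targets:
    - {"offset":[0,0,0.03],"dr":[0,0,0],"fingers":0.8}
    - {"offset":[0,0,0.03],"dr":[0,0,0],"fingers":1}
    - {"offset":[0,0,0.03],"dr":[0,0,0],"fingers":1}
    - {"offset":[0,0,0.03],"dr":[0,0,0],"fingers":1}

```text
t: 4.47
ee_pos: [0.576, -0.163, 0.097]
eef_rot: [-1.758, -2.058, -0.469]
force: [0.2, -0.8, 0.0]
opening: -0.0003
```

```bash
python3 - <<'E'
from h import *
s=sense(); print(s["t"],s["ee_pos"],s["opening"],s["force"],s["dq"].round(3))
T=T_of(s); p=np.linalg.inv(RZ)@s["ee_pos"]-REST; print("tcp in pip",Rot.from_euler("x",-30,degrees=True).apply(p)*1000, goal(s,s["ee_pos"],frame(YAW,np.radians(30))))
E
```

```text
4.475 [ 0.57598857 -0.16299342  0.09696612] -0.0002593452256715881 [ 0.17885255 -0.83344795  0.04110933] [ 0.001 -0.    -0.001  0.001  0.001 -0.001 -0.001]
tcp in pip [-10.35980737  13.76276603  16.26365347] (array([0., 0., 0.]), array([ 0.009,  0.014, -0.015]))
```

```bash
python3 - <<'E'
from h import *
s,_=shot("wrist","w5.png");im=cv2.imread("pics/w5.png"); cv2.imwrite("pics/w5b.png",cv2.resize(im,(800,600),interpolation=cv2.INTER_CUBIC))
shot("side","s5.png");im=cv2.imread("pics/s5.png")
cv2.imwrite("pics/s5b.png",cv2.resize(im[110:270,200:360],None,fx=3.7,fy=3.7,interpolation=cv2.INTER_CUBIC))
shot("top","t5.png");im=cv2.imread("pics/t5.png")
cv2.imwrite("pics/t5b.png",cv2.resize(im[150:270,280:440],None,fx=4,fy=4,interpolation=cv2.INTER_CUBIC))
E
```

```text
(no output)
```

View pics/w5b.png

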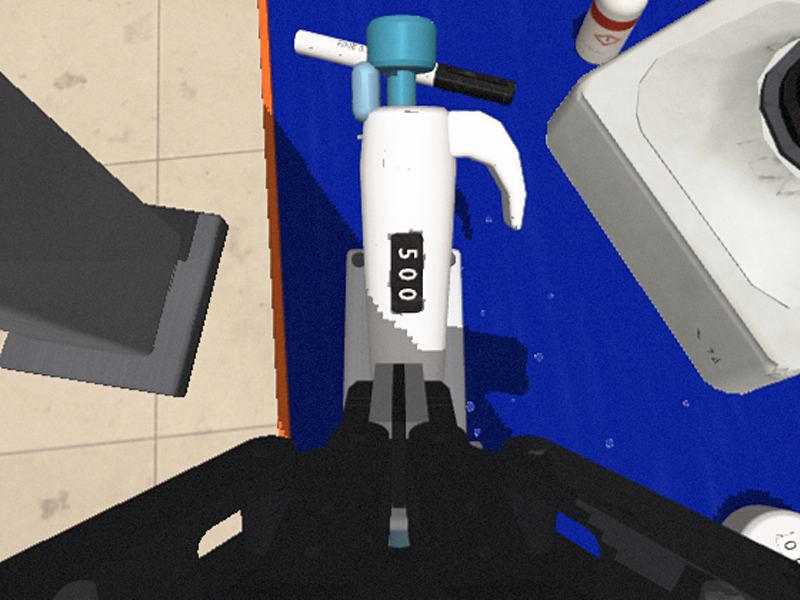

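View pics/s5b.png

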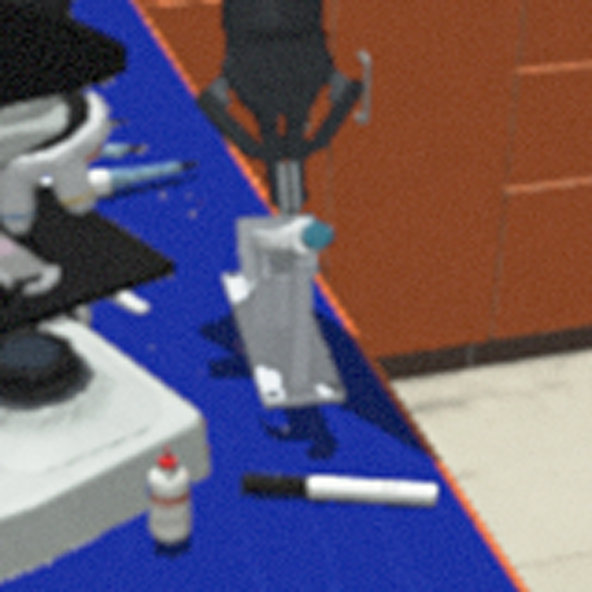

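View pics/t5b.png

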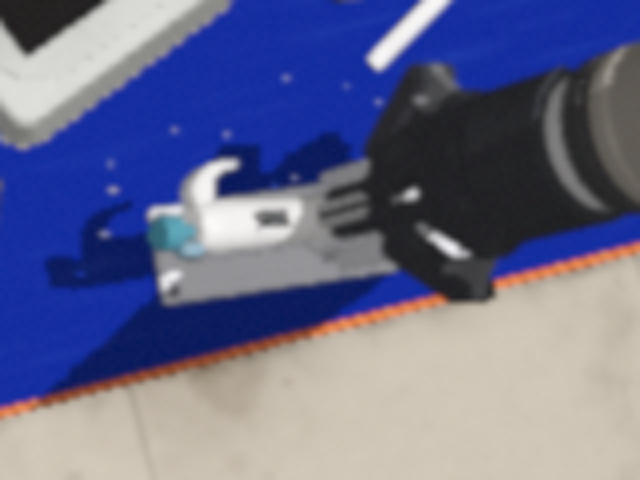

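```bash
python3 - <<'E'
from h import *
p=camera_params("wrist");K=np.array([[p["fx"],0,p["cx"]],[0,p["fy"],p["cy"]],[0,0,1]]);M=np.linalg.inv(p["T_tool_cam"])
for t in [(0,0,0),(0,0,.022),(.011,0,.022),(.011,0,-.02),(-.011,0,.022),(.011,.0,.0),(.011,0,-.01)]:
    X=M@np.r_[t,1]; q=K@X[:3]; print(t,(q[:2]/q[2]/.7).round(1))
c=camf("w5.png"); 
for n,pp in dict(nose=(-9,-119,11.5),plR=(20.8,-31,36),end=(-9.2,96,12),pl_end=(-11,119,13),a=(-9.2,27,24),fr=(25,65,10)).items(): print(n,proj(c,pip(REST,30,pp))/.7)
ct=cam("top"); s=np.load("pics/w5.png.npy"); T=T_of({"ee_pos":s[:3],"eef_rot":s[3:]})
for t in [(0,0,0),(0,0,.022)]: 
    X=(T@np.r_[t,1])[:3]; q=proj(ct,X)[0]; q2=proj(cam("side"),X)[0]; print(t,"top",q,(q-[280,150])*4,"side",q2,(q2-[200,110])*3.7)
for n,pp in dict(end=(-9.2,96,12),pl_end=(-11,119,13),orig=(-9.2,0,24)).items():
    X=pip(REST,30,pp);q=proj(ct,X)[0]; q2=proj(cam("side"),X)[0]; print(n,"top",(q-[280,150])*4,"side",(q2-[200,110])*3.7)
E
```

```text
(0, 0, 0) [402.5 370.1]
(0, 0, 0.022) [402.1 346.1]
(0.011, 0, 0.022) [402.2 317.1]
(0.011, 0, -0.02) [403.1 362. ]
(-0.011, 0, 0.022) [402.1 374.1]
(0.011, 0.0, 0.0) [402.6 338. ]
(0.011, 0, -0.01) [402.8 349.3]
nose [[405.87013567 673.47925647]]
plR [[503.53176345 529.03605192]]
end [[406.42794728 100.37187758]]
pl_end [[400.10552895  11.17694491]]
a [[406.57090071 339.69474425]]
fr [[517.09812514 207.70671524]]
(0, 0, 0) top [356.13539846 205.30711215] [304.54159383 221.22844861] side [277.59925198 173.80517233] [287.11723234 236.07913763]
(0, 0, 0.022) top [349.60958977 207.16474306] [278.43835906 228.65897223] side [278.26903398 181.89374017] [289.59542574 266.00683864]
end top [183.70871778 229.74864868] side [307.04442678 235.99222027]
pl_end top [150.98384259 235.47037191] side [316.06174147 232.42171639]
orig top [331.92866434 215.05209822] side [281.48536923 226.77846931]
```

```bash
python3 - <<'E'
from h import *
import cv2
im=cv2.imread("pics/t5.png"); cv2.imwrite("pics/t5c.png",cv2.resize(im[170:240,325:420],None,fx=8,fy=8,interpolation=cv2.INTER_CUBIC))
im=cv2.imread("pics/s5.png"); cv2.imwrite("pics/s5c.png",cv2.resize(im[130:205,245:315],None,fx=8,fy=8,interpolation=cv2.INTER_CUBIC))
E
```

```text
(no output)
```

View pics/t5c.png

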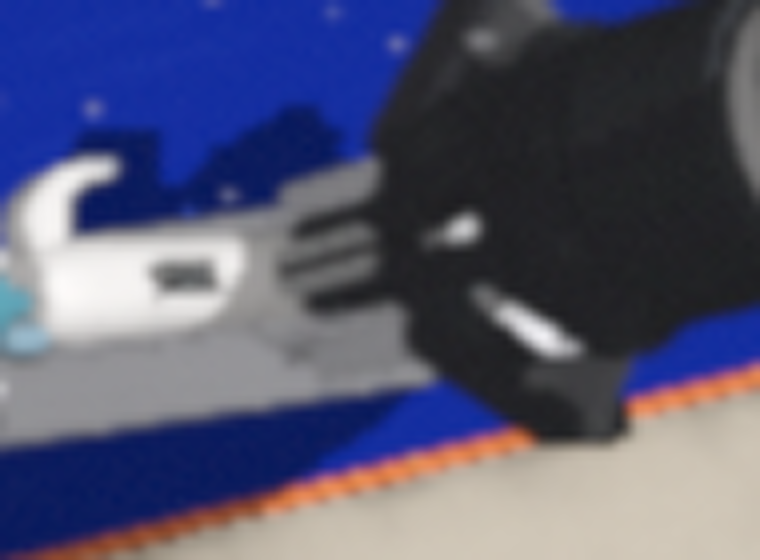

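View pics/s5c.png

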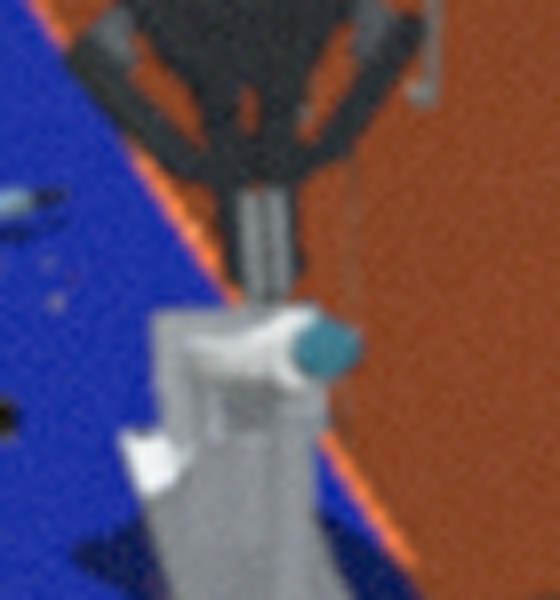

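```bash
python3 - <<'E'
from h import *
s=np.load("pics/w5.png.npy"); T=T_of({"ee_pos":s[:3],"eef_rot":s[3:]})
X,e=tri(cam("top"),(360.4,203.5),cam("side"),(278.1,167.5)); print(X,e,"tool",np.linalg.inv(T)@np.r_[X,1])
# reading of top pixel along line tool (x=.0,0,z)
for z in np.arange(-.04,.03,.01):
    P=(T@np.r_[.0,0,z,1])[:3]; print(round(z,3),proj(cam("top"),P)[0].round(1),proj(cam("side"),P)[0].round(1),proj(camf("w5.png"),P)[0].round(1))
print(sense())
E
```

```text
[ 0.57617757 -0.16855397  0.11357348] 0.0030784642180228462 tool [ 3.48735755e-03 -6.83733306e-04 -1.71502398e-02  1.00000000e+00]
-0.04 [368.7 201.7] [276.4 159. ] [282.5 303.4]
-0.03 [365.5 202.6] [276.7 162.7] [282.3 290.1]
-0.02 [362.3 203.5] [277.  166.4] [282.1 278.4]
-0.01 [359.2 204.4] [277.3 170.1] [281.9 268.2]
0.0 [356.1 205.3] [277.6 173.8] [281.8 259.1]
0.01 [353.1 206.2] [277.9 177.5] [281.6 250.9]
0.02 [350.2 207. ] [278.2 181.2] [281.5 243.6]
0.03 [347.3 207.8] [278.5 184.8] [281.4 237. ]
{'t': 4.625, 'joints': array([ 0.17296455,  0.65703907,  0.40663083,  1.58319494, -0.64729576,
        1.37740851,  0.97290605]), 'dq': array([-0.00087321,  0.00126274, -0.00126026,  0.00055942,  0.00076944,
        0.000218  ,  0.00043496]), 'tau': array([ 1.88533467e-02, -5.31196010e+01,  6.69103459e+00, -2.01600516e+01,
       -1.11763738e+00,  1.68895874e+00, -1.66560817e-04]), 'ee_pos': array([ 0.57602615, -0.16291205,  0.09697784]), 'eef_rot': array([-1.75747818, -2.05829717, -0.46913031]), 'force': array([ 0.13188722,  0.4216621 , -0.12563186]), 'moment': array([-0.5005686 , -0.12976424,  0.03291662]), 'opening': 0.00015673397485166}
```

Call:
apply_moves:
  targets:
    - {"offset":[0.07,0.03,-0.2],"dr":[0,0,0],"fingers":0.5}
    - {"offset":[0.07,0.03,-0.2],"dr":[0,0,0],"fingers":0.45}
    - {"offset":[0.07,0.03,-0.2],"dr":[0,0,0],"fingers":0.45}
    - {"offset":[0.07,0.03,0.3],"dr":[0,0,0],"fingers":0.45}
    - {"offset":[0.07,0.03,0.8],"dr":[0,0,0],"fingers":0.45}
    - {"offset":[0.07,0.03,0.8],"dr":[0,0,0],"fingers":0.45}

```text
t: 5.38
ee_pos: [0.5735, -0.147, 0.0755]
eef_rot: [-1.754, -2.056, -0.468]
force: [-0.1, 0.3, -0.9]
opening: 0.047
```

```bash
python3 - <<'E'
from h import *
s,_=shot("wrist","w6.png");im=cv2.imread("pics/w6.png"); cv2.imwrite("pics/w6b.png",cv2.resize(im,(800,600),interpolation=cv2.INTER_CUBIC))
print(s["t"],s["opening"],s["force"])
p=np.linalg.inv(RZ)@s["ee_pos"]-REST; print("tcp in pip",Rot.from_euler("x",-30,degrees=True).apply(p)*1000)
_,im=shot("top","t6.png");im=im[:,:,::-1]
a=cv2.resize(im[170:240,325:420],None,fx=6,fy=6,interpolation=cv2.INTER_CUBIC)
_,im=shot("side","s6.png");im=im[:,:,::-1]
b=cv2.resize(im[130:200,245:315],None,fx=6,fy=6,interpolation=cv2.INTER_CUBIC)
cv2.imwrite("pics/ts6.png",cv2.resize(np.hstack([a,b]),(800,int(420*800/990))))
E
```

```text
5.375 0.046975913617454644 [-0.14793823  0.26751582 -0.93232961]
tcp in pip [-10.25775301  17.03878231 -10.46143211]
```

View pics/w6b.png

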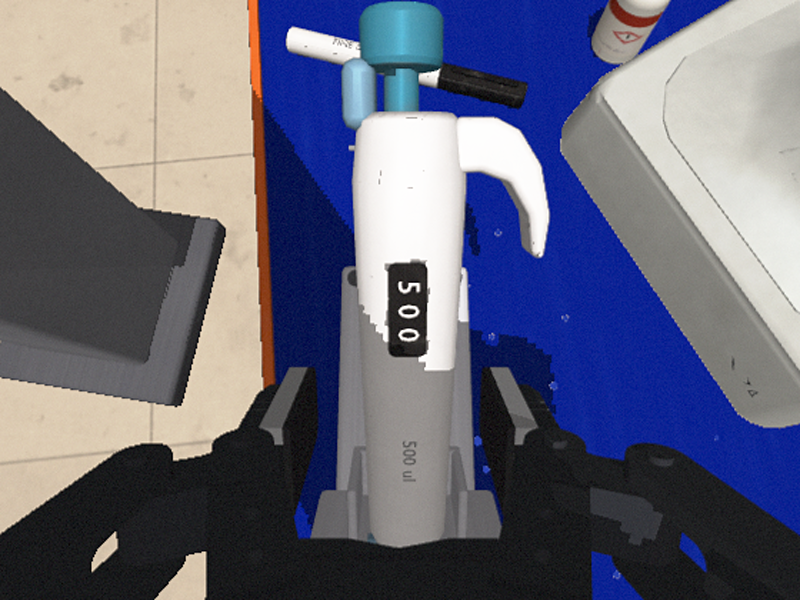

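View pics/ts6.png

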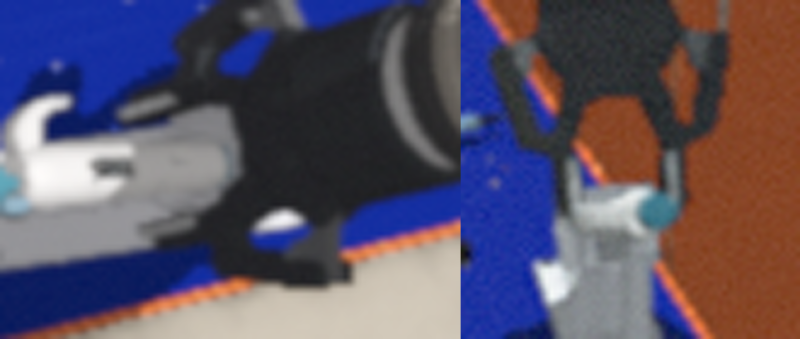

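Call:
apply_moves:
  targets:
    - {"offset":[-0.03,0.05,0.42],"dr":[0,0,0],"fingers":0.45}
    - {"offset":[-0.03,0.05,0.42],"dr":[0,0,0],"fingers":0.6}
    - {"offset":[-0.03,0.05,0.42],"dr":[0,0,0],"fingers":1}
    - {"offset":[-0.03,0.05,0.42],"dr":[0,0,0],"fingers":1}
    - {"offset":[-0.03,0.05,0.42],"dr":[0,0,0],"fingers":1}

```text
t: 6.15
ee_pos: [0.5753, -0.1433, 0.0659]
eef_rot: [-1.757, -2.058, -0.469]
force: [-0.6, 0.9, -0.6]
opening: 0.0238
```

```bash
cat > look.py <<'E'
from h import *
import sys
n=sys.argv[1]
def view(tag):
    s,_=shot("wrist",f"w{tag}.png");im=cv2.imread(f"pics/w{tag}.png")
    a=cv2.resize(im,(420,315))
    _,t=shot("top",f"t{tag}.png");t=t[:,:,::-1]
    _,d=shot("side",f"s{tag}.png");d=d[:,:,::-1]
    return s
s=view(n)
cv2.imwrite(f"pics/w{n}b.png",cv2.resize(cv2.imread(f"pics/w{n}.png"),(800,600),interpolation=cv2.INTER_CUBIC))
print(s["t"],s["ee_pos"],s["opening"],s["force"],s["moment"],s["joints"].round(2))
p=np.linalg.inv(RZ)@s["ee_pos"]-REST; print("tcp in rest pip",Rot.from_euler("x",-30,degrees=True).apply(p)*1000)
print("R err",goal(s,s["ee_pos"],frame(YAW,np.radians(30))))
E
python3 look.py 7
```

```text
6.15 [ 0.57531211 -0.14327056  0.06588394] 0.02382710890284753 [-0.5555031   0.91172487 -0.61035943] [-0.38419335 -0.08909568  0.00588325] [ 0.15  0.68  0.39  1.63 -0.67  1.31  0.98]
tcp in rest pip [ -7.89134226  15.17798812 -20.44404077]
R err (array([0., 0., 0.]), array([ 0.008,  0.012, -0.013]))
```

View pics/w7b.png

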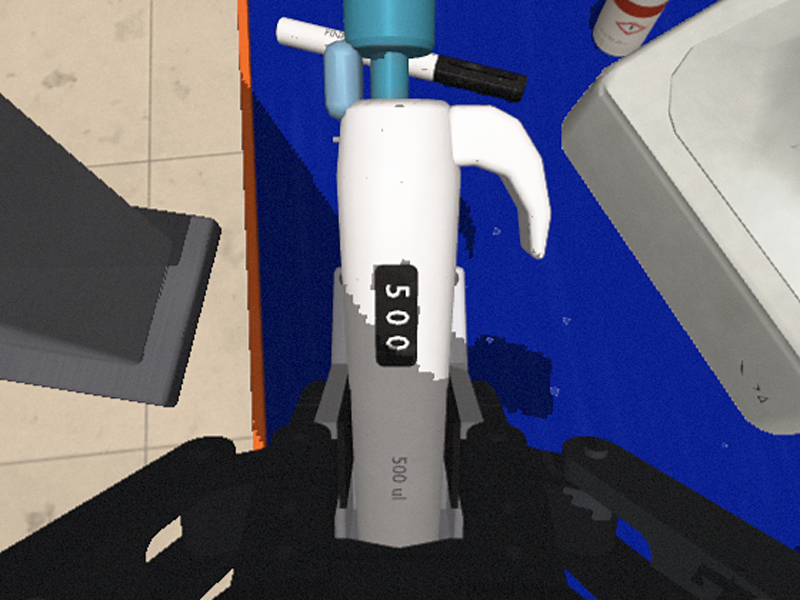

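Call:
apply_moves:
  targets:
    - {"offset":[0.05,0,-0.04],"dr":[0,0,0],"fingers":1}
    - {"offset":[0.2,0,-0.05],"dr":[0,0,0],"fingers":1}
    - {"offset":[0.5,0,-0.05],"dr":[0,0,0],"fingers":1}
    - {"offset":[0.8,0,-0.05],"dr":[0,0,0],"fingers":1}
    - {"offset":[1.0,0,-0.05],"dr":[0,0,0],"fingers":1}

```text
t: 6.92
ee_pos: [0.5715, -0.1176, 0.0827]
eef_rot: [-1.756, -2.059, -0.47]
force: [-0.3, 0.1, -0.4]
opening: 0.0238
```

```bash
python3 look.py 8
```

```text
6.925 [ 0.57149411 -0.11758033  0.0826742 ] 0.023817025409828788 [-0.32179069  0.10591277 -0.44640843] [-0.64202185 -0.12091542 -0.01722607] [ 0.12  0.63  0.39  1.66 -0.67  1.31  0.95]
tcp in rest pip [ -7.57550783  46.06421016 -18.88848398]
R err (array([0., 0., 0.]), array([ 0.01 ,  0.013, -0.007]))
```

View pics/w8b.png

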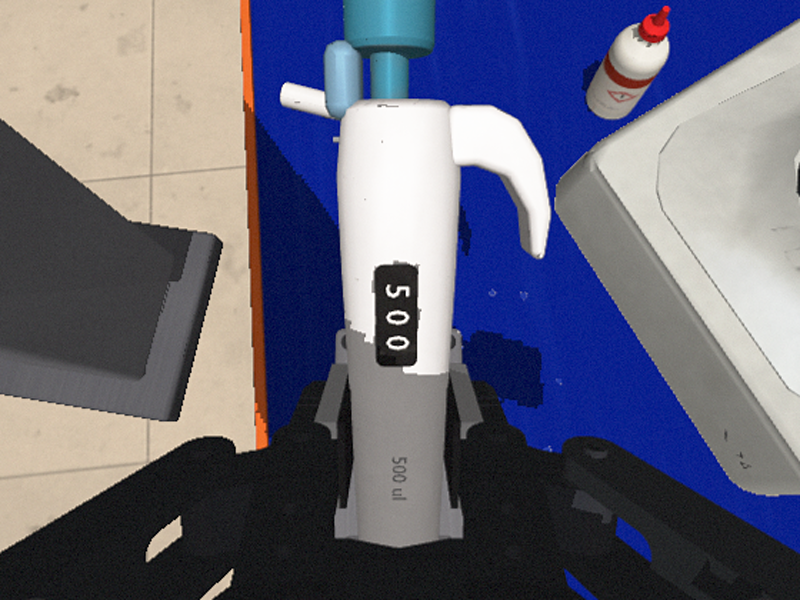

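Call:
apply_moves:
  targets:
    - {"offset":[0.4,0,0],"dr":[0,0,0],"fingers":1}
    - {"offset":[0.9,0,0],"dr":[0,0,0],"fingers":1}
    - {"offset":[1.4,0,0],"dr":[0,0,0],"fingers":1}
    - {"offset":[1.9,0,0],"dr":[0,0,0],"fingers":1}
    - {"offset":[2.4,0,0],"dr":[0,0,0],"fingers":1}
    - {"offset":[2.8,0,0],"dr":[0,0,0],"fingers":1}
    - {"offset":[2.9,0,0],"dr":[0,0,0],"fingers":1}
    - {"offset":[3.4,0,-0.9],"dr":[0,0,0],"fingers":1}
    - {"offset":[3.9,0,-1.75],"dr":[0,0,0],"fingers":1}
    - {"offset":[3.9,0,-1.75],"dr":[0,0,0],"fingers":1}

```text
t: 8.32
ee_pos: [0.561, -0.0453, 0.1879]
eef_rot: [-1.76, -2.062, -0.472]
force: [-0.6, 0.1, -0.4]
opening: 0.0244
```

```bash
python3 look.py 9
```

```text
8.325 [ 0.56103418 -0.04526231  0.1878608 ] 0.024383561383311717 [-0.55775843  0.08095023 -0.40550415] [-0.66484198 -0.11296803  0.05957541] [-0.01  0.45  0.4   1.68 -0.63  1.38  0.77]
tcp in rest pip [ -6.40234901 161.93031027  35.67522134]
R err (array([0., 0., 0.]), array([ 0.039,  0.03 , -0.004]))
```

View pics/w9b.png

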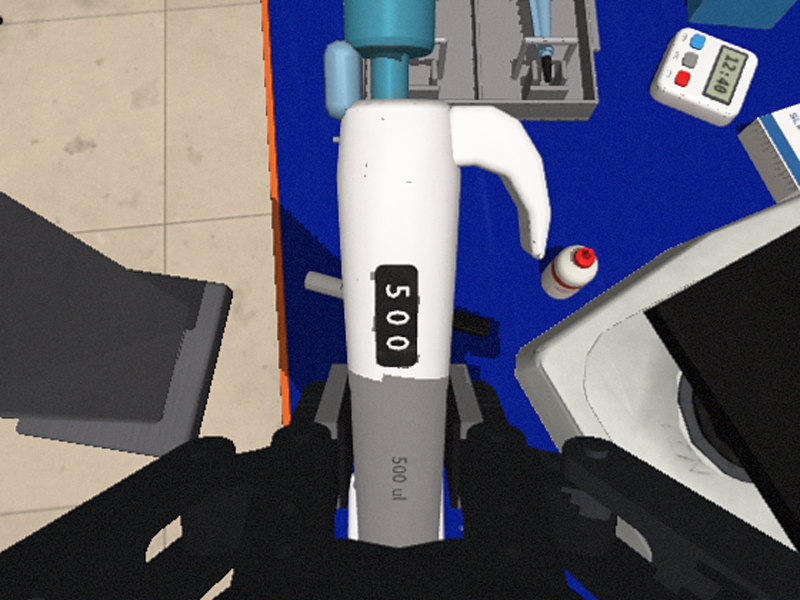

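View pics/s9.png

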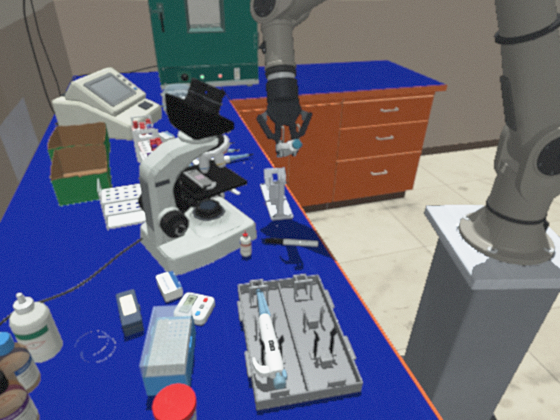

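View pics/t9.png

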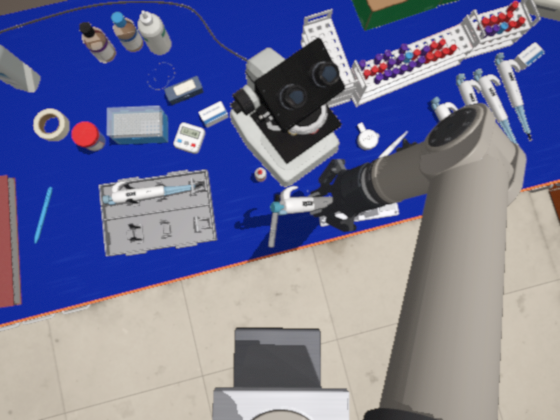

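```bash
cat >> h.py <<'E'
Q=np.array([-9.2,15.2,-20.4])
def trayO(a,back=0.,up=0.,piv=(-95,31),ypiv=-95):
    r=Rot.from_euler("x",a,degrees=True)
    O=np.array([-0.,piv[0],piv[1]])-r.apply([0,ypiv,11.5])+r.apply([0,back,0])+np.array([0,0,up])
    return TRAY+O/1000
def tgoal(s,a,O):
    P=pip(O,a,Q); return P.round(4),goal(s,P,frame(YAW,np.radians(a)))
E
python3 - <<'E'
from h import *
s=sense()
for a,b,u in [(27,65,70),(27,65,0),(27,0,0),(18,0,0),(9,0,0),(0,0,0)]:
    O=trayO(a,b,u); print(a,b,u,(O-TRAY).round(4)*1000,*tgoal(s,a,O))
E
```

```text
27 65 70 [  0.   52.8 163.4] [0.5092 0.3708 0.1521] (array([11.528,  0.532,  7.882]), array([-0.003, -0.362, -0.022]))
27 65 0 [ 0.  52.8 93.4] [0.5092 0.3708 0.0821] (array([10.365,  0.536,  9.905]), array([-0.003, -0.362, -0.022]))
27 0 0 [ 0.  -5.1 63.9] [0.5184 0.3136 0.0526] (array([8.201, 0.543, 9.795]), array([-0.003, -0.362, -0.022]))
18 0 0 [ 0.  -1.1 49.4] [0.5181 0.3156 0.0347] (array([ 7.962,  0.544, 10.345]), array([-0.004, -1.487, -0.022]))
9 0 0 [ 0.   0.6 34.5] [0.5182 0.3147 0.0167] (array([ 7.639,  0.545, 10.851]), array([-0.006, -2.612, -0.022]))
0 0 0 [ 0.   0.  19.5] [ 0.5188  0.3112 -0.0009] (array([ 7.241,  0.546, 11.3  ]), array([-0.008, -3.737, -0.021]))
```

Call:
apply_moves:
  targets:
    - {"offset":[0.8,0.04,0.55],"dr":[0,0,0],"fingers":1}
    - {"offset":[2.1,0.1,1.4],"dr":[0,0,0],"fingers":1}
    - {"offset":[3.6,0.16,2.45],"dr":[0,-0.1,0],"fingers":1}
    - {"offset":[5.1,0.23,3.5],"dr":[0,-0.2,0],"fingers":1}
    - {"offset":[6.6,0.3,4.5],"dr":[0,-0.3,0],"fingers":1}
    - {"offset":[8.1,0.37,5.5],"dr":[0,-0.36,0],"fingers":1}
    - {"offset":[9.6,0.44,6.55],"dr":[0,-0.36,-0.02],"fingers":1}
    - {"offset":[10.9,0.5,7.4],"dr":[0,-0.36,-0.02],"fingers":1}
    - {"offset":[11.53,0.53,7.88],"dr":[0,-0.36,-0.02],"fingers":1}
    - {"offset":[11.53,0.53,7.88],"dr":[0,-0.36,-0.02],"fingers":1}

```text
t: 9.72
ee_pos: [0.5084, 0.3716, 0.1519]
eef_rot: [-1.781, -2.097, -0.426]
force: [-0.3, -1.1, -1.1]
opening: 0.0241
```

```bash
python3 look.py 10; python3 - <<'E'
from h import *
im=cv2.imread("pics/t10.png");cv2.imwrite("pics/t10b.png",cv2.resize(im[140:270,80:280],None,fx=4,fy=4,interpolation=cv2.INTER_CUBIC))
im=cv2.imread("pics/s10.png");cv2.imwrite("pics/s10b.png",cv2.resize(im[180:420,200:400],None,fx=2.5,fy=2.5,interpolation=cv2.INTER_CUBIC))
s=np.load("pics/w10.png.npy");s={"ee_pos":s[:3],"eef_rot":s[3:]}
T=T_of(s)
# predicted pipette points from tool
def tp(p): d=(np.array(p)-Q)/1000; return (T@np.r_[d[1],d[0],-d[2],1])[:3]
for n,p in dict(nose=(-9,-119,11.5),pl=(-11,119,13),hend=(-9.2,96,12),fr=(25,65,10)).items():
    X=tp(p); print(n,X.round(4),"t",((proj(cam("top"),X)[0]-[80,140])*4).round(),"s",((proj(cam("side"),X)[0]-[200,180])*2.5).round(),"w",(proj(camf("w10.png"),X)[0]/.7).round())
E
```

```text
9.725 [0.50842479 0.37160343 0.15191892] 0.02405477823289329 [-0.34123069 -1.05844498 -1.06783867] [-0.6098651  -0.16162686 -0.0041062 ] [-0.61  0.37  0.2   1.83 -0.67  0.93  0.14]
tcp in rest pip [   7.94755239  507.6270142  -205.4149805 ]
R err (array([0., 0., 0.]), array([-0.015,  0.381,  0.016]))
nose [0.5303 0.2393 0.1195] t [367. 332.] s [275. 208.] w [403. 782.]
pl [0.4942 0.4477 0.2287] t [-149.  384.] s [403. 310.] w [396. -25.]
hend [0.4992 0.4282 0.2174] t [-92. 375.] s [383. 298.] w [404.  93.]
fr [0.5373 0.4074 0.2016] t [-25. 299.] s [303. 293.] w [545. 230.]
```

View pics/w10b.png

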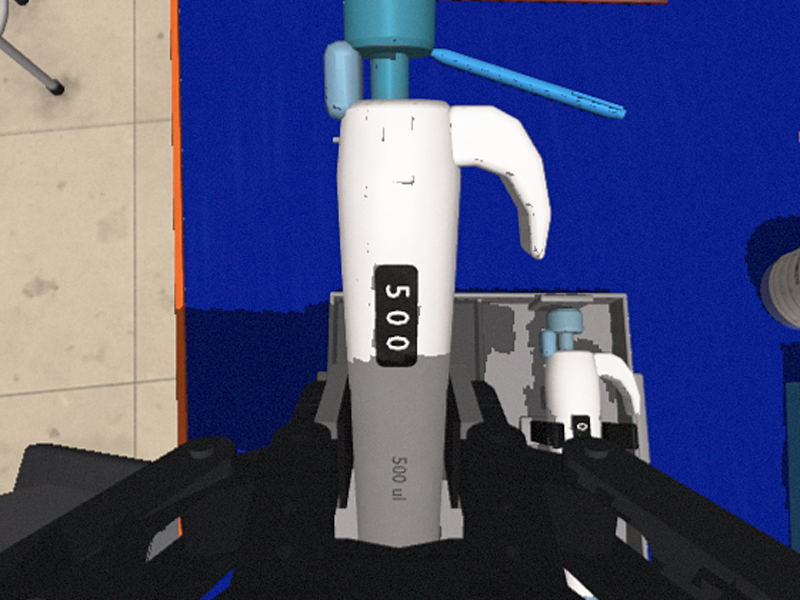

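View pics/s10b.png

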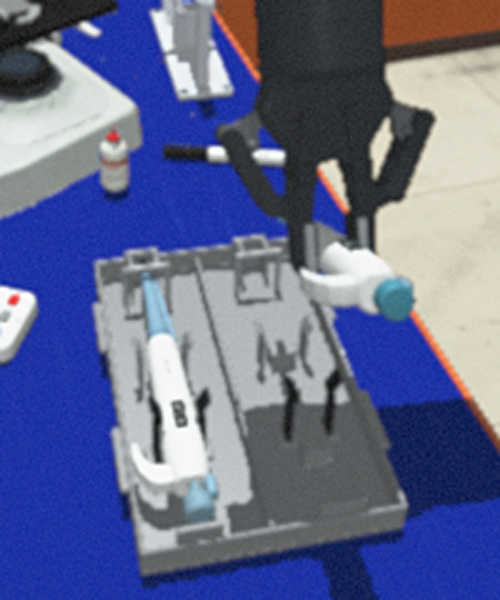

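View pics/t10b.png

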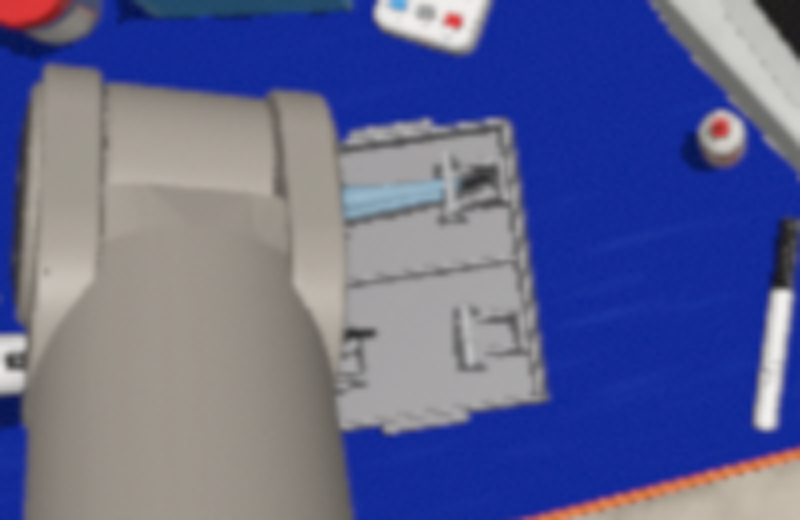

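```bash
python3 - <<'E'
from h import *
s=sense()
for a,b,u in [(27,65,0),(27,40,0),(27,20,0),(27,0,0)]:
    O=trayO(a,b,u); print(a,b,u,*tgoal(s,a,O))
E
```

```text
27 65 0 [0.5092 0.3708 0.0821] (array([-0.972, -0.053,  2.148]), array([ 0.02 ,  0.013, -0.02 ]))
27 40 0 [0.5128 0.3488 0.0708] (array([-1.806, -0.05 ,  2.149]), array([ 0.02 ,  0.013, -0.02 ]))
27 20 0 [0.5156 0.3312 0.0617] (array([-2.472, -0.048,  2.15 ]), array([ 0.02 ,  0.013, -0.02 ]))
27 0 0 [0.5184 0.3136 0.0526] (array([-3.139, -0.047,  2.152]), array([ 0.02 ,  0.013, -0.02 ]))
```

Call:
apply_moves:
  targets:
    - {"offset":[-0.4,-0.05,0.9],"dr":[0,0,-0.02],"fingers":1}
    - {"offset":[-0.9,-0.05,1.9],"dr":[0,0,-0.02],"fingers":1}
    - {"offset":[-0.97,-0.05,2.15],"dr":[0,0,-0.02],"fingers":1}
    - {"offset":[-1.0,-0.05,2.15],"dr":[0,0,-0.02],"fingers":1}

```text
t: 10.38
ee_pos: [0.5088, 0.3722, 0.0825]
eef_rot: [-1.783, -2.096, -0.431]
force: [1.3, 0.4, -1.1]
opening: 0.0239
```

```bash
python3 look.py 11; python3 - <<'E'
from h import *
im=cv2.imread("pics/s11.png");cv2.imwrite("pics/s11b.png",cv2.resize(im[240:420,220:400],None,fx=3.3,fy=3.3,interpolation=cv2.INTER_CUBIC))
im=cv2.imread("pics/t11.png");cv2.imwrite("pics/t11b.png",cv2.resize(im[160:250,130:230],None,fx=6,fy=6,interpolation=cv2.INTER_CUBIC))
s=sense()
for a,b,u in [(27,40,0),(27,20,0),(27,0,0)]:
    O=trayO(a,b,u); print(a,b,u,*tgoal(s,a,O))
T=T_of(s)
def tp(p): d=(np.array(p)-Q)/1000; return (T@np.r_[d[1],d[0],-d[2],1])[:3]
for n,p in dict(nose=(-9,-119,11.5),sh=(-9,-26,12)).items():
    X=tp(p); print(n,X.round(4),"t",((proj(cam("top"),X)[0]-[130,160])*6).round(),"s",((proj(cam("side"),X)[0]-[220,240])*3.3).round())
E
```

```text
10.375 [0.50879078 0.37219585 0.08246449] 0.023890916242559367 [ 1.27725019  0.41756382 -1.12879816] [-0.56407168 -0.07032284 -0.02960171] [-0.58  0.45  0.16  1.88 -0.75  0.82  0.25]
tcp in rest pip [   8.40309468  473.35592347 -265.82762051]
R err (array([0., 0., 0.]), array([0.014, 0.375, 0.014]))
27 40 0 [0.5128 0.3488 0.0708] (array([-0.926, -0.022,  0.014]), array([ 0.028, -0.006,  0.028]))
27 20 0 [0.5156 0.3312 0.0617] (array([-1.592, -0.025,  0.013]), array([ 0.028, -0.006,  0.028]))
27 0 0 [0.5184 0.3136 0.0526] (array([-2.259, -0.027,  0.013]), array([ 0.028, -0.006,  0.028]))
nose [0.5313 0.2409 0.0512] t [291. 392.] s [289. 169.]
sh [0.5178 0.3224 0.0939] t [ 40. 417.] s [335. 220.]
```

View pics/s11b.png

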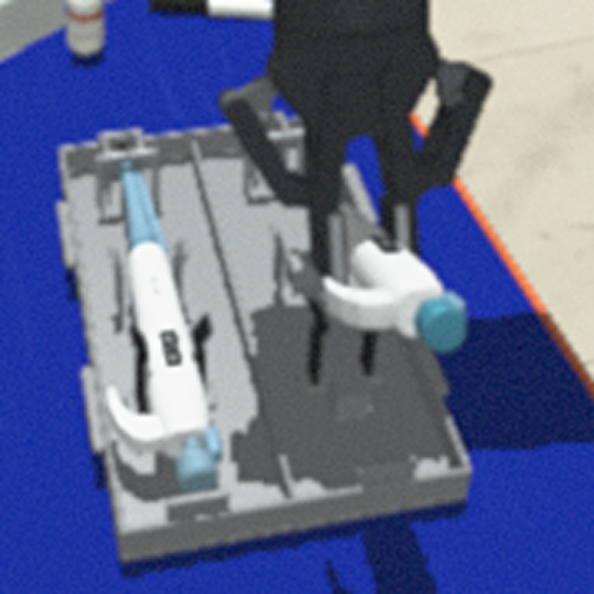

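View pics/t11b.png

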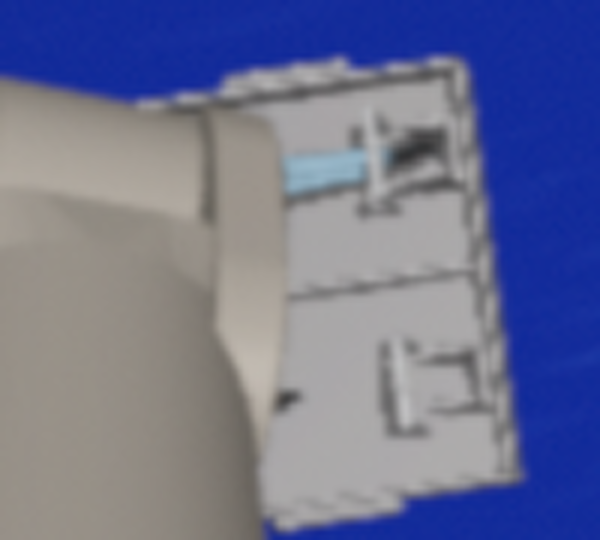

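Call:
apply_moves:
  targets:
    - {"offset":[-0.4,-0.02,0.01],"dr":[0.02,0,0.03],"fingers":1}
    - {"offset":[-0.9,-0.02,0.01],"dr":[0.02,0,0.03],"fingers":1}
    - {"offset":[-1.3,-0.02,0.01],"dr":[0.02,0,0.03],"fingers":1}
    - {"offset":[-1.3,-0.02,0.01],"dr":[0.02,0,0.03],"fingers":1}

```text
t: 11.02
ee_pos: [0.5134, 0.3368, 0.0634]
eef_rot: [-1.787, -2.091, -0.425]
force: [1.0, 0.1, -0.7]
opening: 0.0238
```

```bash
python3 look.py 12; python3 - <<'E'
from h import *
im=cv2.imread("pics/s12.png");cv2.imwrite("pics/s12b.png",cv2.resize(im[240:420,220:400],None,fx=3.3,fy=3.3,interpolation=cv2.INTER_CUBIC))
im=cv2.imread("pics/t12.png");cv2.imwrite("pics/t12b.png",cv2.resize(im[200:250,160:230],None,fx=9,fy=9,interpolation=cv2.INTER_CUBIC))
s=sense()
for a,b,u in [(27,20,0),(27,0,0)]:
    O=trayO(a,b,u); print(a,b,u,*tgoal(s,a,O))
T=T_of(s)
def tp(p): d=(np.array(p)-Q)/1000; return (T@np.r_[d[1],d[0],-d[2],1])[:3]
for n,p in dict(nose=(-9,-119,11.5)).items():
    X=tp(p); print(n,X.round(4),"t",((proj(cam("top"),X)[0]-[160,200])*9).round())
E
```

```text
11.025 [0.51340481 0.33684207 0.06336481] 0.023806792884847 [ 0.9803658   0.08932409 -0.70956329] [-0.51155404 -0.10098896  0.00161435] [-0.52  0.47  0.16  1.91 -0.77  0.82  0.33]
tcp in rest pip [   7.33646748  432.94297757 -264.54960085]
R err (array([0., 0., 0.]), array([-0.01 ,  0.383, -0.027]))
27 20 0 [0.5156 0.3312 0.0617] (array([-0.294,  0.041, -0.047]), array([-0.012, -0.005, -0.002]))
27 0 0 [0.5184 0.3136 0.0526] (array([-0.96 ,  0.041, -0.048]), array([-0.012, -0.005, -0.002]))
nose [0.5346 0.2071 0.0318] t [313. 224.]
```

View pics/t12b.png

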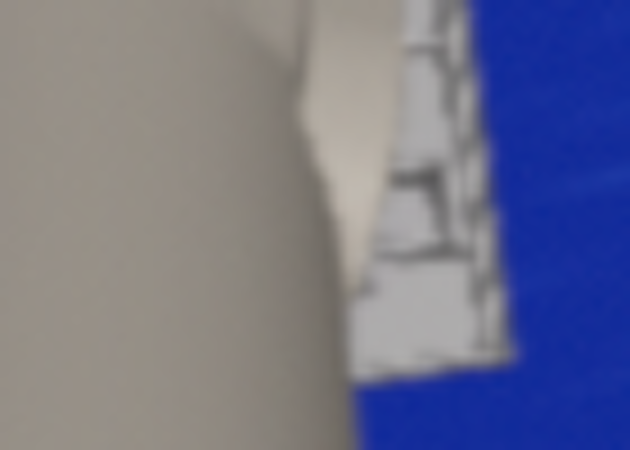

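View pics/s12b.png

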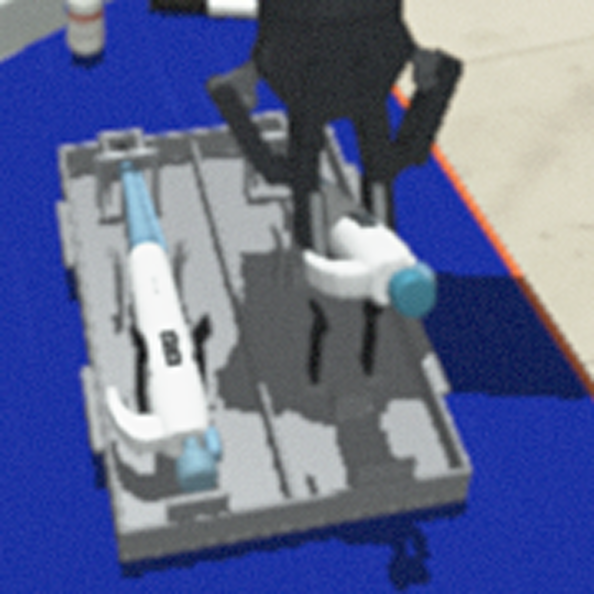

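Call:
apply_moves:
  targets:
    - {"offset":[-0.3,0.03,0],"dr":[0,0,0],"fingers":1}
    - {"offset":[-0.6,0.04,0],"dr":[0,0,0],"fingers":1}
    - {"offset":[-0.9,0.04,0],"dr":[0,0,0],"fingers":1}
    - {"offset":[-0.95,0.04,0],"dr":[0,0,0],"fingers":1}

```text
t: 11.68
ee_pos: [0.5184, 0.3127, 0.0507]
eef_rot: [-1.786, -2.092, -0.425]
force: [-0.7, -0.3, -1.0]
opening: 0.0239
```

```bash
python3 look.py 13; python3 - <<'E'
from h import *
im=cv2.imread("pics/s13.png");cv2.imwrite("pics/s13b.png",cv2.resize(im[240:420,220:400],None,fx=3.3,fy=3.3,interpolation=cv2.INTER_CUBIC))
s=sense()
for a in (27,20,14,9,5,2,0):
    O=trayO(a,0,0); print(a,*tgoal(s,a,O))
E
```

```text
11.675 [0.51842973 0.31269207 0.05069872] 0.02385460084381433 [-0.65707386 -0.27278669 -0.99557894] [-0.56424046 -0.07697238  0.01138655] [-0.48  0.49  0.16  1.92 -0.78  0.82  0.39]
tcp in rest pip [   8.45712174  405.26954269 -263.19788419]
R err (array([0., 0., 0.]), array([-0.011,  0.38 , -0.018]))
27 [0.5184 0.3136 0.0526] (array([ 0.003,  0.002, -0.046]), array([-0.012, -0.003, -0.005]))
20 [0.5181 0.3154 0.0387] (array([-0.155,  0.003,  0.394]), array([-0.012, -0.878, -0.004]))
14 [0.5181 0.3155 0.0267] (array([-0.331,  0.004,  0.753]), array([-0.012, -1.628, -0.004]))
9 [0.5182 0.3147 0.0167] (array([-0.506,  0.004,  1.037]), array([-0.013, -2.253, -0.003]))
5 [0.5184 0.3135 0.0088] (array([-0.664,  0.005,  1.253]), array([-0.013, -2.753, -0.003]))
2 [0.5187 0.3122 0.003 ] (array([-0.791,  0.005,  1.407]), array([-1.300e-02, -3.128e+00, -2.000e-03]))
0 [ 0.5188  0.3112 -0.0009] (array([-0.881,  0.005,  1.506]), array([-1.300e-02, -3.378e+00, -2.000e-03]))
```

View pics/s13b.png

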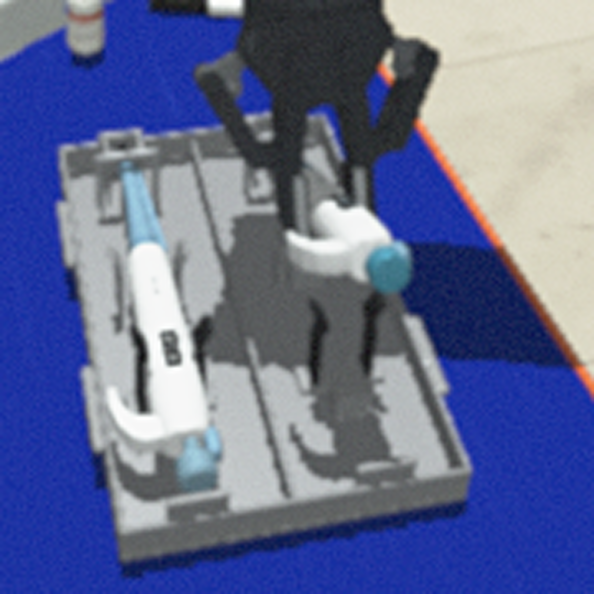

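View pics/w13b.png

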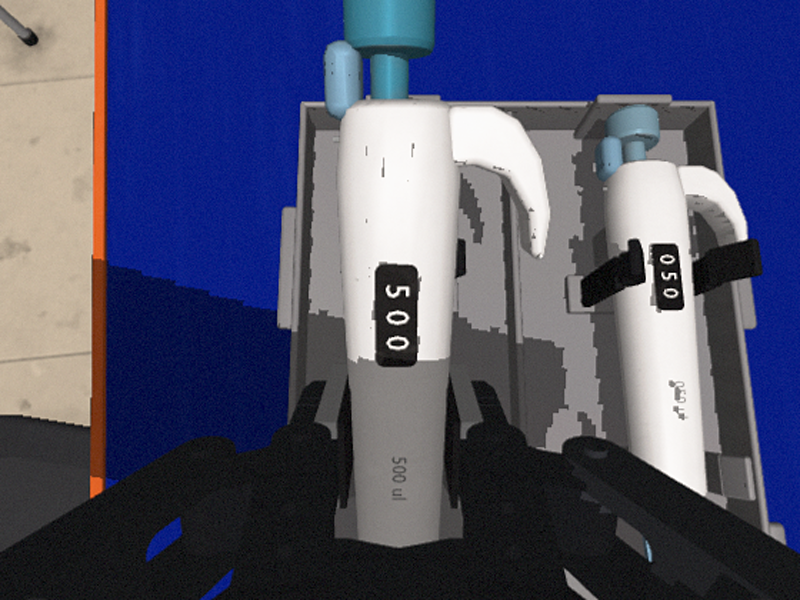

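Call:
apply_moves:
  targets:
    - {"offset":[-0.08,0,0.18],"dr":[-0.01,-0.45,0],"fingers":1}
    - {"offset":[-0.155,0,0.39],"dr":[-0.01,-0.88,0],"fingers":1}
    - {"offset":[-0.24,0,0.57],"dr":[-0.01,-1.25,0],"fingers":1}
    - {"offset":[-0.33,0,0.75],"dr":[-0.01,-1.63,0],"fingers":1}
    - {"offset":[-0.33,0,0.75],"dr":[-0.01,-1.63,0],"fingers":1}

```text
t: 12.45
ee_pos: [0.5186, 0.3179, 0.0275]
eef_rot: [-1.908, -2.246, -0.238]
force: [1.9, 0.5, -0.2]
opening: 0.0241
```

```bash
python3 look.py 14; python3 - <<'E'
from h import *
im=cv2.imread("pics/s14.png");cv2.imwrite("pics/s14b.png",cv2.resize(im[240:420,220:400],None,fx=3.3,fy=3.3,interpolation=cv2.INTER_CUBIC))
s=sense()
for a in (14,9,5,2,0):
    O=trayO(a,0,0); print(a,*tgoal(s,a,O))
E
```

```text
12.45 [0.51861575 0.31794077 0.02750857] 0.024074056473759688 [ 1.93618057  0.53253983 -0.19652715] [-0.07332881 -0.39207681 -0.1524621 ] [-0.7   0.51  0.28  1.89 -0.55  0.76  0.1 ]
tcp in rest pip [   9.47542016  398.13651533 -285.85731029]
R err (array([0., 0., 0.]), array([0.01 , 1.992, 0.021]))
14 [0.5181 0.3155 0.0267] (array([-0.019, -0.017,  0.019]), array([ 0.006, -0.009, -0.006]))
9 [0.5182 0.3147 0.0167] (array([-0.126, -0.017,  0.335]), array([ 0.006, -0.634, -0.006]))
5 [0.5184 0.3135 0.0088] (array([-0.231, -0.017,  0.581]), array([ 0.006, -1.134, -0.006]))
2 [0.5187 0.3122 0.003 ] (array([-0.321, -0.017,  0.76 ]), array([ 0.006, -1.509, -0.006]))
0 [ 0.5188  0.3112 -0.0009] (array([-0.386, -0.017,  0.876]), array([ 0.006, -1.759, -0.006]))
```

View pics/s14b.png

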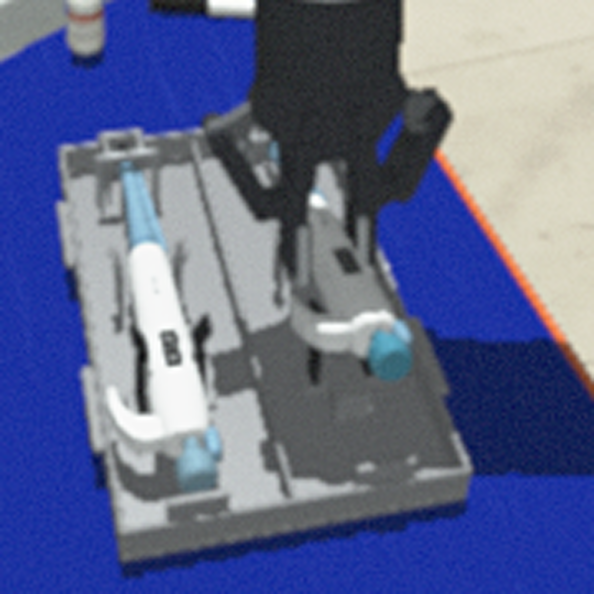

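View pics/w14b.png

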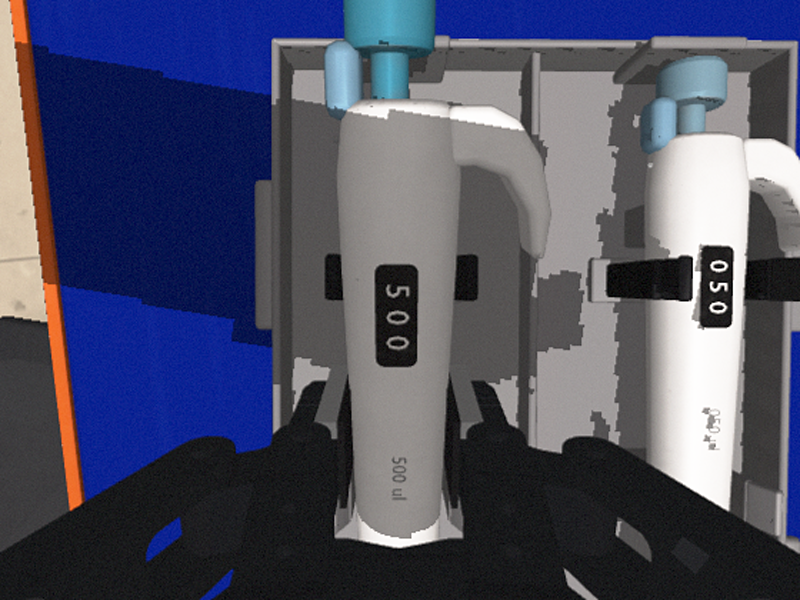

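Call:
apply_moves:
  targets:
    - {"offset":[-0.06,0,0.17],"dr":[0,-0.32,0],"fingers":1}
    - {"offset":[-0.126,0,0.335],"dr":[0,-0.63,0],"fingers":1}
    - {"offset":[-0.18,0,0.46],"dr":[0,-0.88,0],"fingers":1}
    - {"offset":[-0.23,0,0.58],"dr":[0,-1.13,0],"fingers":1}

```text
t: 13.1
ee_pos: [0.52, 0.3132, 0.0102]
eef_rot: [-1.996, -2.339, -0.09]
force: [-0.3, -0.4, 8.9]
opening: 0.024
```

```bash
python3 look.py 15; python3 - <<'E'
from h import *
im=cv2.imread("pics/s15.png");cv2.imwrite("pics/s15b.png",cv2.resize(im[240:420,220:400],None,fx=3.3,fy=3.3,interpolation=cv2.INTER_CUBIC))
s=sense()
for a in (5,2,0,-.5):
    O=trayO(a,0,0); print(a,*tgoal(s,a,O))
E
```

```text
13.1 [0.52002929 0.31324653 0.01015156] 0.023966868692516727 [-0.28217844 -0.39258419  8.94748572] [0.30563123 0.03486947 0.00298662] [-0.85  0.56  0.38  1.86 -0.41  0.76 -0.08]
tcp in rest pip [  10.12449856  385.24974034 -298.45926956]
R err (array([0., 0., 0.]), array([ 0.019,  3.122, -0.009]))
5 [0.5184 0.3135 0.0088] (array([-0.009, -0.036,  0.003]), array([ 0.014, -0.006, -0.005]))
2 [0.5187 0.3122 0.003 ] (array([-0.07 , -0.036,  0.194]), array([ 0.014, -0.381, -0.006]))
0 [ 0.5188  0.3112 -0.0009] (array([-0.116, -0.037,  0.319]), array([ 0.014, -0.631, -0.006]))
-0.5 [ 0.5189  0.3109 -0.0019] (array([-0.128, -0.037,  0.351]), array([ 0.014, -0.694, -0.006]))
```

View pics/s15b.png

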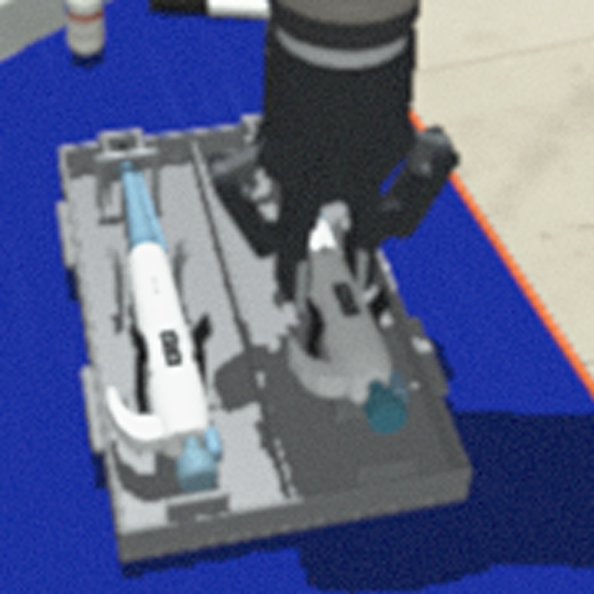

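View pics/w15b.png

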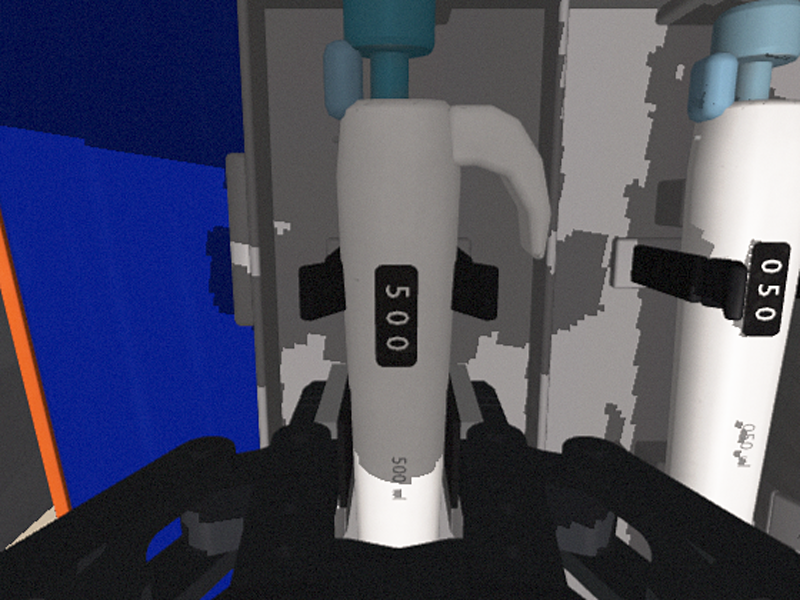

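Call:
apply_moves:
  targets:
    - {"offset":[-0.035,-0.02,0.1],"dr":[0,-0.19,0],"fingers":1}
    - {"offset":[-0.07,-0.02,0.195],"dr":[0,-0.38,0],"fingers":1}
    - {"offset":[-0.09,-0.02,0.26],"dr":[0,-0.5,0],"fingers":1}
    - {"offset":[-0.116,-0.02,0.32],"dr":[0,-0.63,0],"fingers":1}
    - {"offset":[-0.116,-0.02,0.32],"dr":[0,-0.63,0],"fingers":1}

```text
t: 13.88
ee_pos: [0.5194, 0.3095, -0.0017]
eef_rot: [2.036, 2.388, -0.002]
force: [4.6, 0.5, 0.1]
opening: 0.0238
```

```bash
python3 look.py 16; python3 - <<'E'
from h import *
im=cv2.imread("pics/s16.png");cv2.imwrite("pics/s16b.png",cv2.resize(im[240:420,220:400],None,fx=3.3,fy=3.3,interpolation=cv2.INTER_CUBIC))
s=sense()
for a in (0,-.5):
    O=trayO(a,0,0); print(a,*tgoal(s,a,O))
E
```

```text
13.875 [ 0.51938585  0.30954168 -0.00165281] 0.023802096750559967 [4.58378689 0.4673116  0.05135872] [-0.04720841 -1.16977271 -0.09232611] [-0.93  0.6   0.43  1.84 -0.34  0.77 -0.17]
tcp in rest pip [   8.90009617  376.26850832 -306.90446457]
R err (array([0., 0., 0.]), array([ 1.100e-02,  3.772e+00, -3.000e-03]))
0 [ 0.5188  0.3112 -0.0009] (array([ 0.056, -0.012, -0.023]), array([ 0.012,  0.018, -0.007]))
-0.5 [ 0.5189  0.3109 -0.0019] (array([ 0.047, -0.012,  0.009]), array([ 0.012, -0.044, -0.007]))
```

View pics/s16b.png

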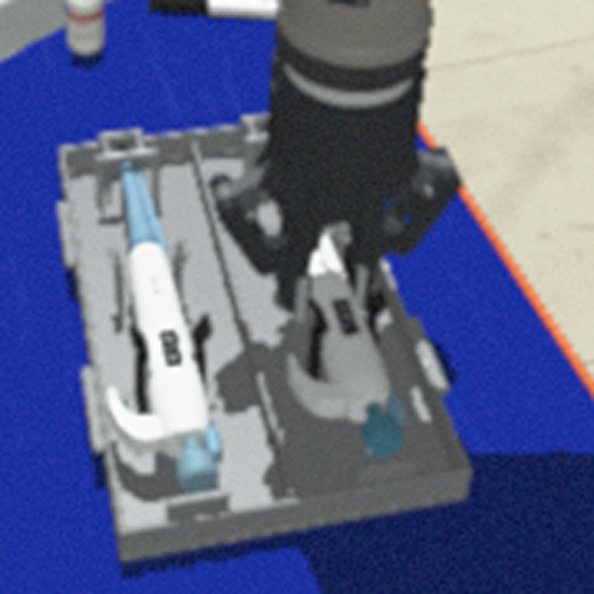

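View pics/w16b.png

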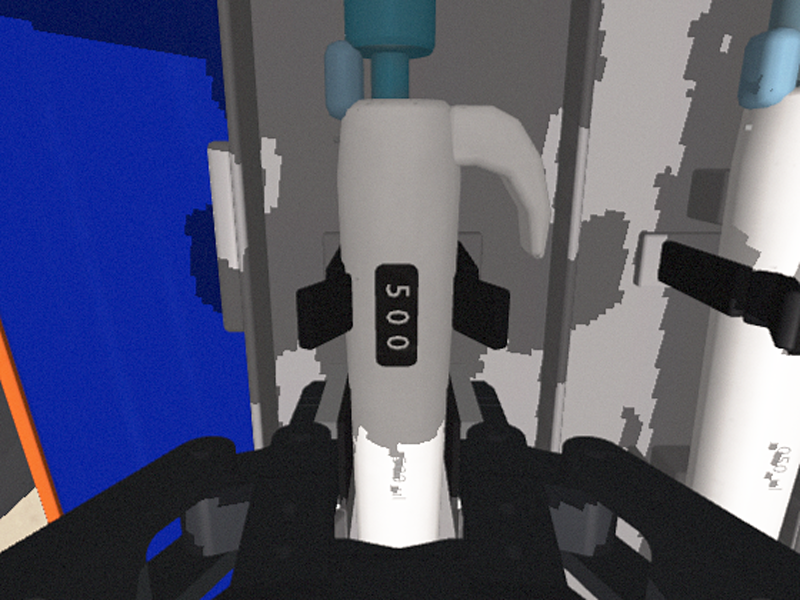

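Call:
apply_moves:
  targets:
    - {"offset":[0,0,0],"dr":[0,0,0],"fingers":0.6}
    - {"offset":[0,0,0],"dr":[0,0,0],"fingers":0.53}
    - {"offset":[0,0,0],"dr":[0,0,0],"fingers":0.53}
    - {"offset":[0,0,-0.5],"dr":[0,0,0],"fingers":0.53}
    - {"offset":[0,0,-1.5],"dr":[0,0,0],"fingers":0.53}
    - {"offset":[0,0,-3.0],"dr":[0,0,0],"fingers":0.53}
    - {"offset":[0,0,-4.5],"dr":[0,0,0],"fingers":0.6}
    - {"offset":[0,0,-4.5],"dr":[0,0,0],"fingers":1}

```text
t: 15.02
ee_pos: [0.5212, 0.3119, 0.1386]
eef_rot: [2.036, 2.389, 0.012]
force: [-0.3, -0.0, -0.2]
opening: 0.0172
```

```bash
python3 look.py 17; python3 - <<'E'
from h import *
im=cv2.imread("pics/s17.png");cv2.imwrite("pics/s17b.png",cv2.resize(im[240:420,220:400],None,fx=3.3,fy=3.3,interpolation=cv2.INTER_CUBIC))
E
```

```text
15.025 [0.52118438 0.31187404 0.13855245] 0.017173233758542815 [-0.29274534 -0.01140062 -0.16067217] [-0.03017575  0.00570133 -0.02898621] [-1.    0.43  0.51  1.74 -0.24  1.02 -0.25]
tcp in rest pip [  11.04663514  448.1176255  -186.49148303]
R err (array([0., 0., 0.]), array([0.055, 3.733, 0.01 ]))
```

View pics/s17b.png

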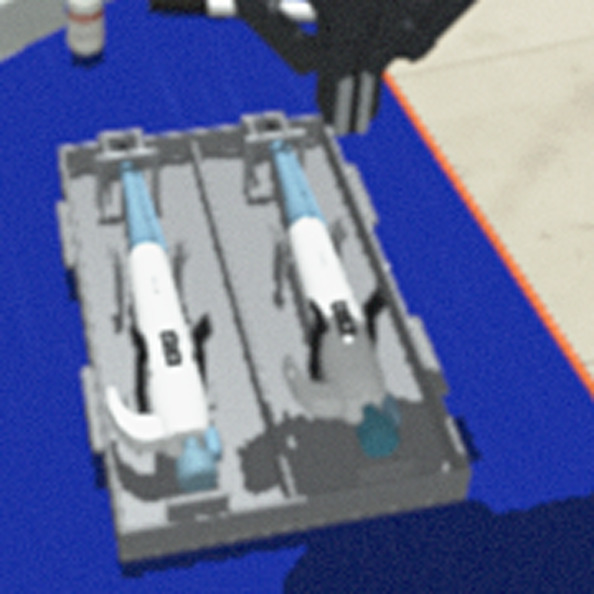

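View pics/w17b.png

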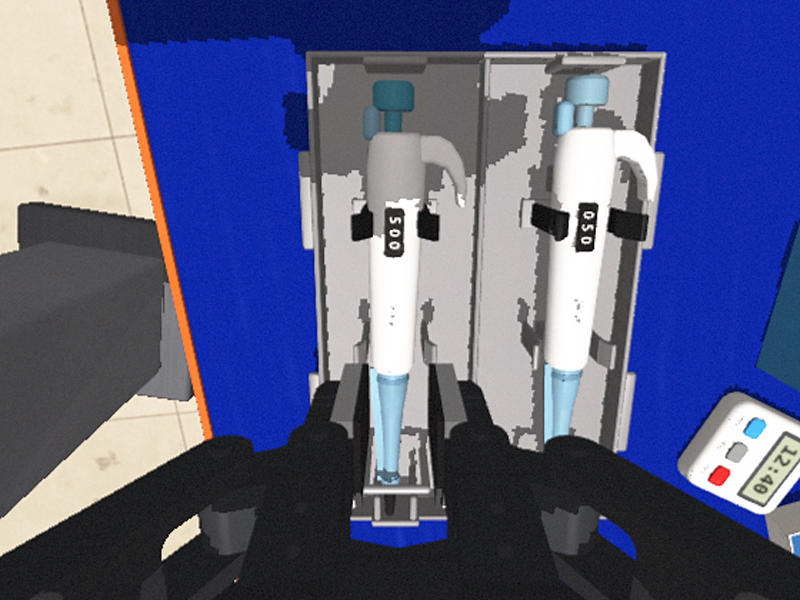

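```bash
python3 - <<'E'
from h import *
s=sense(); R=frame(YAW,0)
for z in (.060,.035,.027):
    P=RZ@(TRAY+np.array([-.0092,.0765,z])); print(P.round(4),goal(s,P,R))
c=camf("w17.png")
O=TRAY+np.array([0,0,.020])
for n,p in dict(pl=(-11,119,13),hend=(-9.2,96,12),nose=(-9,-119,11.5),pack_pl=(81,119,13),pack_hend=(82.8,96,12)).items():
    print(n,(proj(c,pip(O,0,p))/.7).round(1))
E
```

```text
[0.5091 0.3717 0.06  ] (array([2.069, 0.054, 2.43 ]), array([-0.012,  0.015, -0.001]))
[0.5091 0.3717 0.035 ] (array([2.071, 0.056, 3.264]), array([-0.012,  0.015, -0.001]))
[0.5091 0.3717 0.027 ] (array([2.072, 0.056, 3.53 ]), array([-0.012,  0.015, -0.001]))
pl [[390.5  73.7]]
hend [[394.4 126.1]]
nose [[395.5 512.3]]
pack_pl [[588.7  73.9]]
pack_hend [[587.2 126.1]]
```

```bash
python3 - <<'E'
import cv2
im=cv2.imread("pics/w17.png")
cv2.imwrite("pics/w17c.png",cv2.resize(im[40:190,210:470],None,fx=3,fy=3,interpolation=cv2.INTER_CUBIC))
E
```

```text
(no output)
```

View pics/w17c.png

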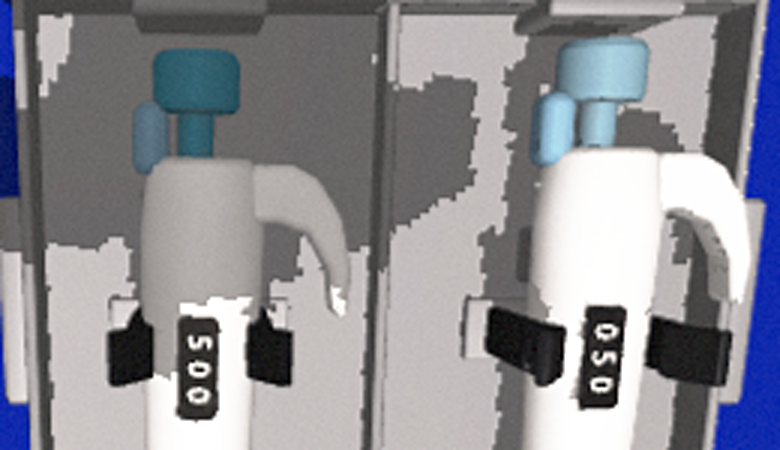

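Call:
apply_moves:
  targets:
    - {"offset":[0.8,0.02,0.3],"dr":[0,0,0],"fingers":1}
    - {"offset":[1.8,0.05,1.2],"dr":[0,0,0],"fingers":1}
    - {"offset":[2.07,0.05,2.43],"dr":[0,0,0],"fingers":1}
    - {"offset":[2.07,0.05,3.0],"dr":[0,0,0],"fingers":1}
    - {"offset":[2.07,0.05,3.2],"dr":[0,0,0],"fingers":1}
    - {"offset":[2.07,0.05,3.3],"dr":[0,0,0],"fingers":1}
    - {"offset":[2.07,0.05,3.3],"dr":[0,0,0],"fingers":1}

```text
t: 16.05
ee_pos: [0.5107, 0.3717, 0.0351]
eef_rot: [2.038, 2.389, -0.0]
force: [-0.4, -0.2, 0.8]
opening: -0.0
```

```bash
python3 look.py 18; python3 - <<'E'
from h import *
im=cv2.imread("pics/s18.png");cv2.imwrite("pics/s18b.png",cv2.resize(im[240:420,220:400],None,fx=3.3,fy=3.3,interpolation=cv2.INTER_CUBIC))
s=sense();P=RZ@(TRAY+np.array([-.0092,.0765,.027])); print(P.round(4),goal(s,P,frame(YAW,0)))
E
```

```text
16.05 [0.51073411 0.37172635 0.0351409 ] -1.7583093542382273e-05 [-0.40276798 -0.22299725  0.7706969 ] [ 0.02944922 -0.00331195 -0.03561129] [-1.02  0.59  0.44  1.75 -0.31  0.87 -0.28]
tcp in rest pip [  10.24703458  449.0250747  -306.42477421]
R err (array([0., 0., 0.]), array([ 0.01 ,  3.759, -0.007]))
[0.5091 0.3717 0.027 ] (array([-0.005, -0.05 ,  0.275]), array([ 0.007,  0.007, -0.005]))
```

View pics/s18b.png

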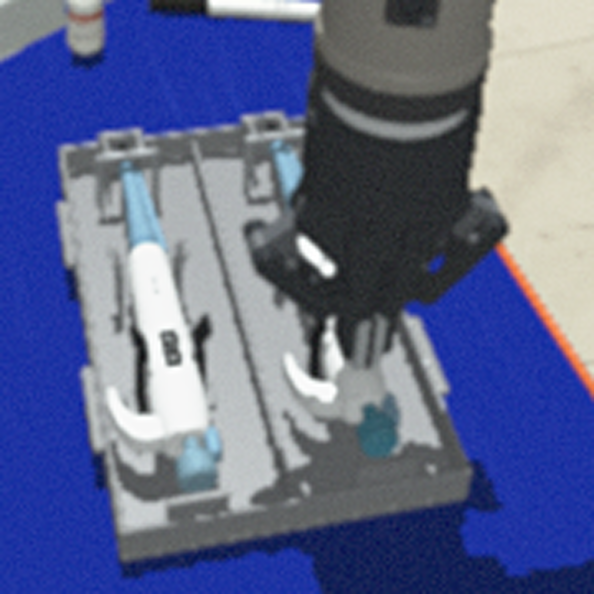

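View pics/w18b.png

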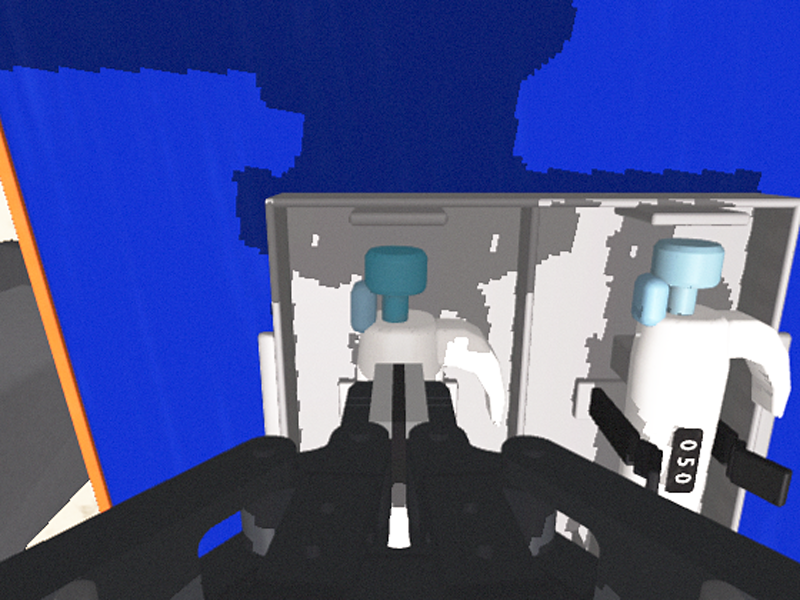

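Call:
apply_moves:
  targets:
    - {"offset":[0,-0.04,0.06],"dr":[0,0,0],"fingers":1}
    - {"offset":[0,-0.04,0.12],"dr":[0,0,0],"fingers":1}
    - {"offset":[0,-0.04,0.17],"dr":[0,0,0],"fingers":1}
    - {"offset":[0,-0.04,0.17],"dr":[0,0,0],"fingers":1}

```text
t: 16.7
ee_pos: [0.5086, 0.3716, 0.0289]
eef_rot: [2.037, 2.39, -0.003]
force: [0.6, -0.0, 0.6]
opening: 0.0003
```

Call:
apply_moves:
  targets:
    - {"offset":[0,0,0.05],"dr":[0,0,0],"fingers":1}
    - {"offset":[0,0,0.09],"dr":[0,0,0],"fingers":1}
    - {"offset":[0,0,0.09],"dr":[0,0,0],"fingers":1}

```text
t: 17.08
ee_pos: [0.5087, 0.3716, 0.0264]
eef_rot: [2.037, 2.39, -0.003]
force: [0.1, 0.0, 0.9]
opening: -0.0
```

Call:
apply_moves:
  targets:
    - {"offset":[0,0,0.05],"dr":[0,0,0],"fingers":1}
    - {"offset":[0,0,0.08],"dr":[0,0,0],"fingers":1}
    - {"offset":[0,0,0.08],"dr":[0,0,0],"fingers":1}

```text
t: 17.45
ee_pos: [0.5089, 0.372, 0.0262]
eef_rot: [2.038, 2.391, -0.001]
force: [-3.1, -2.0, 12.7]
opening: -0.0002
```

Call:
apply_moves:
  targets:
    - {"offset":[0,0,0.04],"dr":[0,0,0],"fingers":1}
    - {"offset":[0,0,0.04],"dr":[0,0,0],"fingers":1}

```text
t: 17.7
ee_pos: [0.509, 0.3721, 0.0261]
eef_rot: [-2.038, -2.391, 0.001]
force: [-6.0, -2.7, 18.9]
opening: 0.0003
```

Call:
apply_moves:
  targets:
    - {"offset":[0,0,-0.3],"dr":[0,0,0],"fingers":1}
    - {"offset":[0,0,-1.5],"dr":[0,0,0],"fingers":1}
    - {"offset":[-1.0,0,-3.3],"dr":[0,0,0],"fingers":1}
    - {"offset":[-2.5,0,-5.2],"dr":[0,0,0],"fingers":1}
    - {"offset":[-3.9,0,-6.5],"dr":[0,0,0],"fingers":1}
    - {"offset":[-3.9,0,-6.5],"dr":[0,0,0],"fingers":1}
    - {"offset":[-3.9,0,-6.5],"dr":[0,0,0],"fingers":1}

```text
t: 18.58
ee_pos: [0.527, 0.2568, 0.2179]
eef_rot: [2.038, 2.391, -0.002]
force: [-1.1, 0.6, -1.0]
opening: -0.0004
```

```bash
python3 look.py 19; python3 - <<'E'
from h import *
im=cv2.imread("pics/s19.png");cv2.imwrite("pics/s19b.png",cv2.resize(im[240:420,220:400],None,fx=3.3,fy=3.3,interpolation=cv2.INTER_CUBIC))
c=camf("w19.png")
for n,p in dict(pl=(-11,119,13),hend=(-9.2,96,12),pack_pl=(81,119,13),pack_hend=(82.8,96,12)).items():
    print(n,(proj(c,pip(TRAY+np.array([0,0,.02]),0,p))/.7).round(1))
E
```

```text
18.575 [0.52696543 0.2568463  0.21791546] -0.00035580311407023006 [-1.10752272  0.55421972 -1.02360732] [ 0.01600792 -0.00411176 -0.0466226 ] [-0.97  0.32  0.56  1.7  -0.18  1.18 -0.2 ]
tcp in rest pip [  8.00363243 439.95397081 -90.13769071]
R err (array([0., 0., 0.]), array([-3.000e-03,  3.757e+00, -5.000e-03]))
pl [[399.  -10.9]]
hend [[402.1  33.2]]
pack_pl [[558.3 -11. ]]
pack_hend [[557.7  33.1]]
```

View pics/s19b.png

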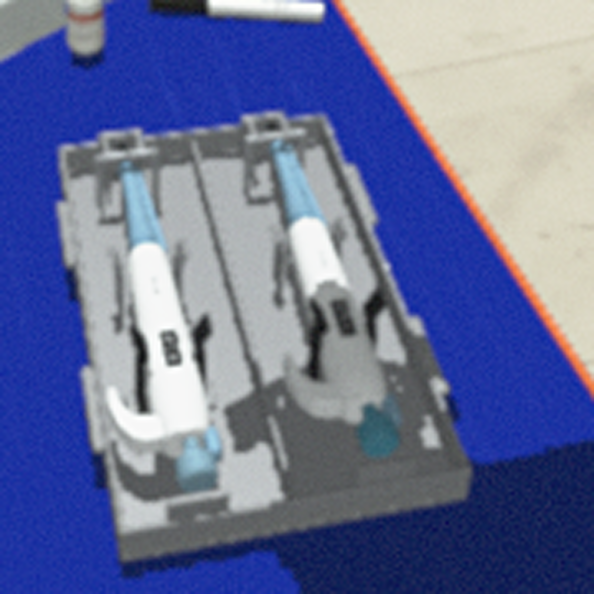

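View pics/w19b.png

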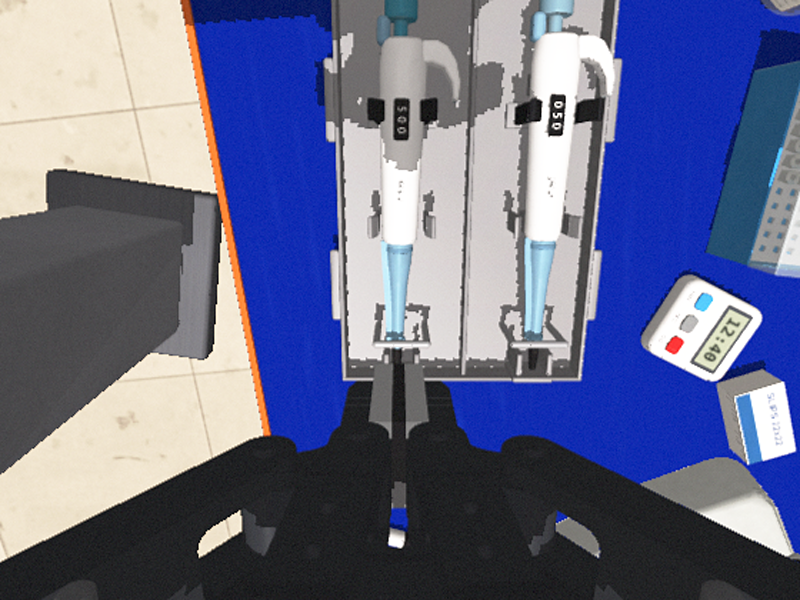

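View pics/t19.png

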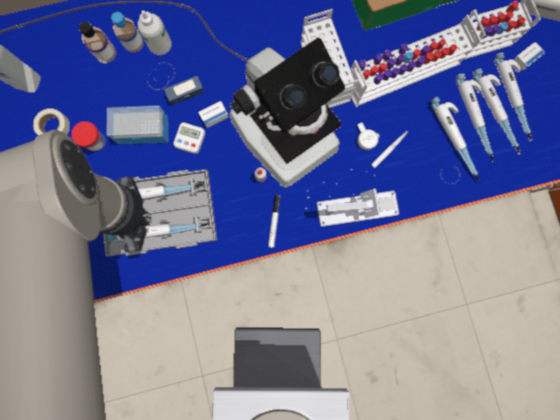

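```bash
python3 -c "
from bench import *
print(close_job())"
```

```text
the job is handed in; nothing more can be done
None
```

The pipette is packed in the free compartment, nose under the steel bar and handle home in the spring clip. I handed the job in at about 18.7 s of the 48 s allowed.

- **Moves:** I drew it up the slope out of the end plate and nosed it under the bar at 27°. I then turned it level into the clip, where the wrist force reached about 9 N.
- **Home check:** After letting go, I pressed the rear of the handle with closed fingers at 13 to 19 N. It gave only about 0.1 mm, with the handle top at about 43–44 mm.
- **Last pictures:** The nose is under the bar and the pipette lies flat like its neighbour. The packed pipette, marker and dropper look unmoved, and the gripper is clear of everything.

Two things disagreed:

- **First grasp missed:** The first closing was on air above the handle. All three cameras put the fingertips about 17 mm behind the TCP, where the text says 22 mm ahead. I used the camera value and the second grasp held without slipping.
- **Position along the tray:** The pipette sits about 2 mm nearer the nose end than its neighbour. That looks within the 4 mm play stated for that direction.

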